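# Change the rover batteries

### The job

Change the batteries of both rovers: put the charged pack (green lamp) of each colour squarely into the cradle of the rover that now carries the flat pack (red lamp) of that colour, and the flat pack onto the charger of its colour. A cradle holds one pack only, so park packs on the cork board on the way; the grey-green work mat conducts, so a pack must never touch it. Set every pack down, do not drop it, and leave all four lying lamp up in the middle of their cradles, between the end stops.

Things in the scene. Friction and masses are not known exactly. Their poses are not given: they have to be found in the camera images.
- blue_flat_mid (a point): short blue battery pack, 70 mm long, 45 mm wide, 25 mm high, about 0.16 kg, with black end caps and a red lamp in the middle of its top: flat. This point is the centre of the pack, 12.5 mm above its underside. Its z axis points up out of the lamp side and its x axis along its length; either end may lead. Grip across the width. It starts in the white rover.
- blue_charged_mid (a point): short blue battery pack, 70 mm long, 45 mm wide, 25 mm high, about 0.16 kg, with black end caps and a green lamp in the middle of its top: charged. This point is the centre of the pack, 12.5 mm above its underside. Its z axis points up out of the lamp side and its x axis along its length; either end may lead. Grip across the width. It starts on the charger with the blue band.
- orange_flat_mid (a point): long orange battery pack, 100 mm long, 35 mm wide, 25 mm high, about 0.18 kg, with black end caps and a red lamp in the middle of its top: flat. This point is the centre of the pack, 12.5 mm above its underside. Its z axis points up out of the lamp side and its x axis along its length; either end may lead. Grip across the width. It starts in the grey metal rover.
- orange_charged_mid (a point): long orange battery pack, 100 mm long, 35 mm wide, 25 mm high, about 0.18 kg, with black end caps and a green lamp in the middle of its top: charged. This point is the centre of the pack, 12.5 mm above its underside. Its z axis points up out of the lamp side and its x axis along its length; either end may lead. Grip across the width. It starts on the charger with the orange band.
- white_rover_cradle (a point): Two-wheeled rover with a white deck, about 150 by 145 mm, fixed; takes blue packs. Point: centre of the upper face of its black battery cradle, 50 mm above the mat (z up, x along the cradle). The cradle is a flat bed 55 mm wide with brass strips; 12 mm beyond each end of a centred pack is a stop 7 mm high; its sides are open. Wheels 48 mm high; the sonar at its -x end reaches 60 mm.
- metal_rover_cradle (a point): Four-wheeled rover with a grey metal deck and a red bumper at its -x end, about 180 by 140 mm, fixed; takes orange packs. Point: centre of the upper face of its black battery cradle, 50 mm above the mat (z up, x along the cradle). The cradle is a flat bed 45 mm wide with brass strips; 12 mm beyond each end of a centred pack is a stop 7 mm high; its sides are open. Wheels 48 mm high.
- blue_charger_cradle (a point): Grey desk charger with a blue band, case about 140 by 90 mm and 32 mm high, fixed; takes blue packs. Point: centre of the upper face of its black battery cradle, 38 mm above the mat (z up, x along the cradle). The cradle is a flat bed 55 mm wide with brass strips; 12 mm beyond each end of a centred pack is a stop 7 mm high; its sides are open. The meter and buttons lie at its +x end.
- orange_charger_cradle (a point): Grey desk charger with an orange band, case about 170 by 90 mm and 32 mm high, fixed; takes orange packs. Point: centre of the upper face of its black battery cradle, 38 mm above the mat (z up, x along the cradle). The cradle is a flat bed 45 mm wide with brass strips; 12 mm beyond each end of a centred pack is a stop 7 mm high; its sides are open. The meter and buttons lie at its +x end.
- cork_top (a point): Free cork board, 130 by 116 mm and 12 mm thick, fixed on the mat: the place to park a pack. This point is the centre of its upper face, 12 mm above the mat; x runs along its 130 mm side, z up.
- mat: The conductive work mat, grey-green rubber, 660 by 1120 mm and 2 mm thick, lying on the black bench top under all the other things; its origin is the centre of its underside, x along its 660 mm side. Nothing is to be placed on it.
Things that resemble listed ones, but are neither listed nor needed, are in the scene too. What is shaped like the part that bears blue_flat_mid but pink, purple or turquoise is not meant.

How it is judged:
By the outcome, as a careful person would: the job done as asked, in the order asked, and still so for the second after the job is handed in, with the robot touching nothing.
It also fails if it takes over 138 s, if anything falls off the work surface, if the arm or the gripper's body presses on something with over 40 N, if the wrist force passes 120 N, or if a joint passes its speed limit or range.

### The arm

A 6-joint arm with a two-finger parallel gripper is mounted at the origin on the work surface. World frame = base frame: x ahead of the robot, y to its left, z up, the work surface at z = 0. Lengths are in mm, angles in rad, forces in N, time in s.
With the tool pointing down it reaches from about 400 to 925 mm from the base axis. Payload 3.4 kg.
Tool frame: the origin (TCP) lies on the centre line of the jaws, within the pads' length; the fingertips stand 22 mm ahead of it and the grasp point (between the pads) lies 3 mm ahead of it (manip.nose_length is the z of the fingertips in the tool frame, in mm); z points along the fingers, y is the line along which they close (so a half turn about z gives the same grasp; the last joint's range is limited). The gripper opens to 85 mm and grips with 20 to 120 N. Pads are 22 mm wide; open, the fingers measure 114 mm over their backs; the gripper's body (76 mm by 85 mm) begins 54 mm behind the grasp point. The pads swing forward as they close: fully open they stand 13 mm farther back than shut.
Start: joints at [1.111, 0.307, 1.506, -0, 1.328, -0.073], TCP at [216.929, 532.516, 253.305] pointing down, gripper open.
Joint ranges: [-3.12, 3.12], [-1.05, 2.28], [0.14, 2.33], [-1.42, 4.57], [0.1, 2.73], [-2.68, 2.68]. Speed limits (rad/s): [2.57, 2.57, 3.14, 3.14, 3.14, 3.14].

### API

Orientations are given as [roll, pitch, yaw] about the fixed x, y, z axes, in that order (R = Rz(yaw) Ry(pitch) Rx(roll)).
In Python, from station import manip gives the robot as it stands.
- The arm moves only by the shell command python3 -m pendant 'ROWS'. ROWS is JSON, a list of rows, each an object with "angular": the turn, a rotation vector about the tool's x, y, z scaled (see below), a list of three; "offset": the shift along the tool's x, y, z scaled (see below), a list of three; "hand": the closure, from 0 (fully open) to 1 (shut). In form: [{"angular": [wx, wy, wz], "offset": [x, y, z], "hand": hand}, ...]. A call has 1 to 10 rows; each row is the pose to reach, as a shift and turn from the pose commanded when the call began, along the tool's axes at that moment; what a row does not reach only later rows make up. The controller multiplies each number of a shift by 0.2 m and each number of a turn by pi/4 rad. A row lasts 1/12 s, in which the tool goes at most 41.7 mm and 7.16 degrees, less where a joint would pass 70% of its speed; a pose out of reach is approached as far as the arm can. A call with a number of a shift or a turn outside -1 to 1 is refused whole. A call with a gripper value outside its range is refused whole. The fingers move at their own pace and stop on an object; the grip force is fixed at half the most. Time passes only in rows, so rows that repeat a pose let the fingers close. It gives the time, the measured TCP pose, the force, the opening and the grip force at its end, in the units of the state.
- manip.state(): the state, without advancing time (a new reading comes with each control period).
- manip.read_camera(name): name is "side" or "top" or "wrist"; returns (picture, depth): 400x640x3 uint8, red, green, blue; 400x640 float32, mm along the optical axis (not along the pixel's ray), 0 where there is no reading.
- manip.camera_params(name): a dict with "mtx" (3x3 intrinsics, pixels), "camera_from_world" (4x4, takes a point from world to camera coordinates); the wrist camera has in their place "tool_from_camera" (4x4, takes a point from camera to tool coordinates, whose origin is the TCP and whose axes are the flange's). Camera axes: x right, y up, looking along -z (the intrinsics and any distortion apply to the point x, -y, -z); pixel columns grow to the right and rows downward; lengths in mm; the calibration is good to about 2 mm. The wrist camera is an equidistant fisheye: a pixel r from the principal point sees the ray r / f radians off the axis. A picture is of the moment at which its call begins: read the wrist's pose just before it. camera_params takes no time and is no camera call.
- manip.close_job(): hands the job in; it is judged then, once.
Trained networks look in the newest picture that a camera, given by its name, has taken for a name from the list of things; names that differ only in an ending like _2 or _b are one class to them, and where a whole thing is asked for, a point or a joint stands for the part that bears it (a point fixed in the world has none). Each returns a list of dicts, best first, with "score" (0 to 1); they miss things now and then, are a little off and sometimes report something else, mostly with a low value. They report only what shows in the picture. A call takes as long as a camera call. They do not tell look-alikes from the thing itself.
- manip.find_in(camera, target): "at" ([x, y, z] in mm, in the coordinates of the camera as it stood for that picture, good to about 4 mm: the middle of the surface that is visible of it).
- manip.masks_of(camera, target): "mask" (400x640 bool, what is visible of it).
The state is a dict: "t": time; "joint_positions": joint angles; "joint_velocities": joint speeds; "joint_torque": joint torques, N m; "tool_pos": TCP position; "ee_rot": TCP orientation; "ft_force": force on the tool from outside, world axes, zero at the start; "moment": the same for the moment, N m; "grip_width": finger opening in mm; "gripper_force": force on a finger pad.
Only numpy, scipy, OpenCV 4.12 (cv2) and the standard library are available. Lean on these libraries where they do the work, as an engineer would, in place of code of your own. Each camera call takes 0.05 s, during which the arm holds its last target. There are 200 camera calls.

## Working session

There is one attempt and no reset: what is moved stays moved. The work goes in short steps, Python scripts to look and compute and a shell command to move; the robot and the scene stay as the last step left them, time stands still between calls to the robot, and variables do not carry over. Pictures are saved under pics/ and viewed, at most 14 in all, crops included, and the job is handed in when it is done.

```bash
ls; mkdir -p pics; python3 - <<'E'
from station import manip
import cv2, numpy as np
print(manip.state())
for n in ("top","side"):
    p,d=manip.read_camera(n); cv2.imwrite(f"pics/{n}0.png",p[:,:,::-1]); np.save(f"pics/{n}0.npy",d)
    print(n,manip.camera_params(n))
print(manip.camera_params("wrist"), manip.nose_length)
E
```

```text
pics
{'t': 0.0, 'joint_positions': array([ 1.11044503e+00,  3.07547272e-01,  1.50767666e+00,  3.59772078e-05,
        1.32838889e+00, -7.34769625e-02]), 'joint_velocities': array([-0.00043311,  0.00054615,  0.00046227,  0.00021487, -0.00102972,
        0.00033705]), 'joint_torque': array([ 5.99574887e-04, -4.57538188e+01, -2.51908672e+01,  2.89095033e-04,
        1.33516610e-02,  1.99321067e-05]), 'tool_pos': array([216.65367298, 531.91810642, 252.39449011]), 'ee_rot': array([-3.13958049e+00, -1.83116519e-04,  2.75470946e+00]), 'ft_force': array([-0.43430725,  0.06860595, -0.34529422]), 'moment': array([ 0.01071236, -0.00867951, -0.02342952]), 'gripper_force': 0.0, 'grip_width': 85.58688707816886}
top {'mtx': array([[475.06997489,   0.        , 311.77490616],
       [  0.        , 475.06997489, 206.28580614],
       [  0.        ,   0.        ,   1.        ]]), 'camera_from_world': array([[-1.26181235e-01, -9.92005071e-01, -2.05777548e-03,
         1.03333245e+02],
       [ 9.71942594e-01, -1.24043889e-01,  1.99851714e-01,
        -5.51139498e+02],
       [-1.98509169e-01,  2.3217496
[... 497 characters left out ...]
      [ 4.25125703e-03, -7.17092585e-01,  6.96964957e-01,
        -1.02757662e+03],
       [ 0.00000000e+00,  0.00000000e+00,  0.00000000e+00,
         1.00000000e+00]])}
{'mtx': array([[309.70691629,   0.        , 317.55461582],
       [  0.        , 309.70691629, 200.60173821],
       [  0.        ,   0.        ,   1.        ]]), 'tool_from_camera': array([[-2.07602900e-04,  9.45806836e-01,  3.24729711e-01,
         8.38994591e+01],
       [ 9.99999277e-01,  5.80966692e-04, -1.05281256e-03,
        -8.15653059e-01],
       [-1.18441447e-03,  3.24729258e-01, -9.45806273e-01,
        -1.20152075e+02],
       [ 0.00000000e+00,  0.00000000e+00,  0.00000000e+00,
         1.00000000e+00]])} 22.0
```

View pics/top0.png

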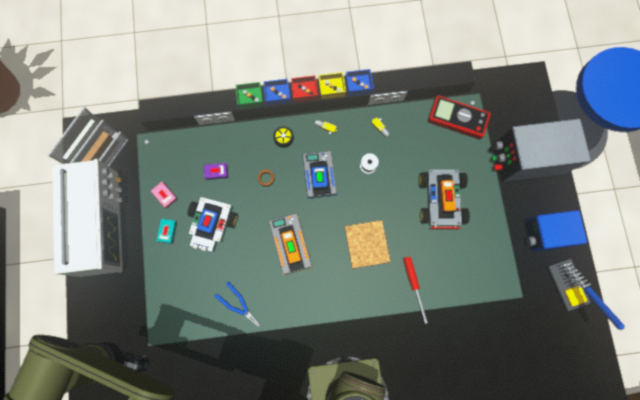

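View pics/side0.png

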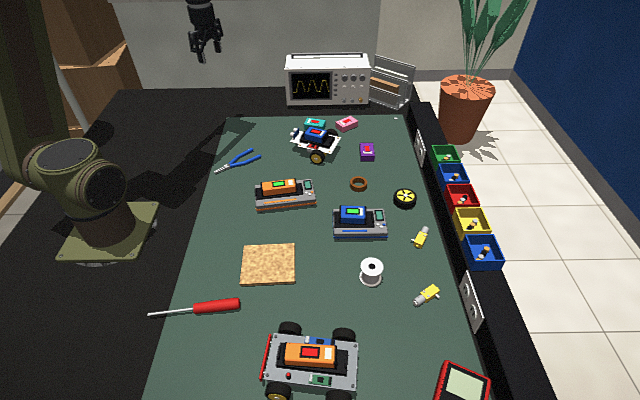

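The top view shows the white rover with the blue flat pack (210,222), the blue charger (320,175), the orange charger (290,245), the metal rover (443,200) and the cork (368,244). The look-alikes are purple (215,171), pink (163,194) and turquoise (166,231), none of them on a rover or charger.

```bash
cat > h.py <<'E'
from station import manip
import numpy as np, cv2
from scipy.spatial.transform import Rotation as R
def T_tool(s):
    T=np.eye(4); T[:3,:3]=R.from_euler('xyz',s['ee_rot']).as_matrix(); T[:3,3]=s['tool_pos']; return T
def rays(cam):
    "per-pixel direction (camera coords, unit depth) "
    P=manip.camera_params(cam); K=P['mtx']; v,u=np.mgrid[0:400,0:640]
    x=(u-K[0,2])/K[0,0]; y=(v-K[1,2])/K[1,1]
    if cam=='wrist':
        r=np.hypot(x,y)+1e-9; k=np.tan(np.minimum(r,1.4))/r; x,y=x*k,y*k
    return np.dstack([x,-y,-np.ones_like(x)])
def cam_pose(cam,s):
    P=manip.camera_params(cam)
    return T_tool(s)@P['tool_from_camera'] if cam=='wrist' else np.linalg.inv(P['camera_from_world'])
def snap(cam,name=None):
    s=manip.state(); p,d=manip.read_camera(cam); T=cam_pose(cam,s); D=rays(cam)
    W=(D*d[...,None])@T[:3,:3].T+T[:3,3]; W[d<=0]=np.nan
    if name: cv2.imwrite(f'pics/{name}.png',p[:,:,::-1]); np.savez(f'pics/{name}.npz',p=p,W=W,T=T,D=D)
    return p,W,T,D
def onplane(T,D,z):
    w=D@T[:3,:3].T; k=(z-T[2,3])/w[...,2]; return w*k[...,None]+T[:3,3]
def rect(pts):
    (c,(w,h),a)=cv2.minAreaRect(pts.astype(np.float32)); 
    if w<h: w,h,a=h,w,a+90
    a=(a+90)%180-90
    return np.round([c[0],c[1],w,h,a],1)
E
python3 - <<'E'
from h import *
p,W,T,D=snap('top','top1')
hsv=cv2.cvtColor(p,cv2.COLOR_RGB2HSV)
box={'blue_flat':(185,195,240,255),'blue_ch':(300,150,342,200),'or_ch':(265,210,315,280),'or_flat':(415,165,470,235),'cork':(340,215,395,272)}
for n,(a,b,c,d) in box.items():
    lo,hi=((100,120,40),(125,255,255)) if 'blue' in n else ((8,120,80),(22,255,255)) 
    if n=='cork': lo,hi=(10,50,60),(25,255,255)
    m=np.zeros((400,640),bool); m[b:d,a:c]=cv2.inRange(hsv,lo,hi)[b:d,a:c]>0
    k,l,st,_=cv2.connectedComponentsWithStats(m.astype(np.uint8)); j=1+np.argmax(st[1:,4]); m=l==j
    w=W[m]; z=np.nanpercentile(w[:,2],[5,50,95]); 
    q=onplane(T,D,np.round(z[1]))[m]
    print(n,m.sum(),z.round(1),rect(q[:,:2]))
P=cv2.resize(p[130:300,140:500],(792,374)); cv2.imwrite('pics/top1c.png',P[:,:,::-1])
E
```

```text
blue_flat 232 [67.6 77.4 82.2] [552.1 343.4  66.2  48.2 -24.9]
blue_ch 218 [42.  66.  70.7] [645.8  -1.6  65.5  45.2  -7.3]
or_ch 299 [42.2 65.8 71. ] [446.9 110.   96.3  37.1   9. ]
or_flat 324 [63.8 77.3 82.6] [ 538.4 -370.5   97.    40.7   -4.5]
cork 1682 [ 8.9 15.2 20. ] [ 432.2 -119.3  132.5  118.     2.3]
```

View pics/top1c.png

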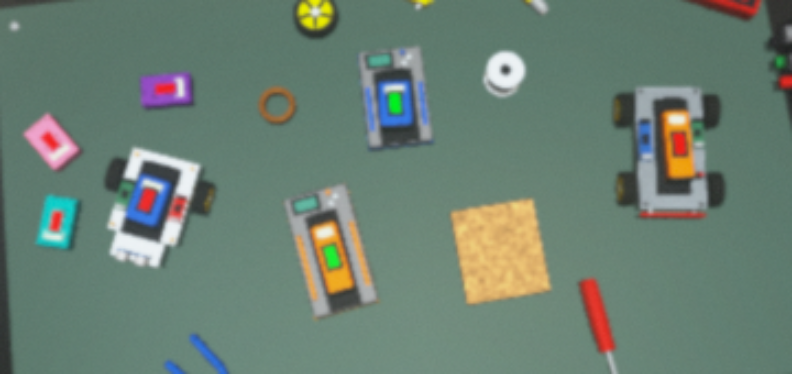

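The packs match their descriptions: blue with red lamp on the white rover, blue with green lamp on the blue charger, orange with green lamp on the orange charger, orange with red lamp on the metal rover. The packs look off-centre in their cradles, so I will measure the cradles with the wrist camera.

```bash
cat >> h.py <<'E'
def plan(x,y,z,yaw_deg):
    "remaining shift/turn in tool axes, in pendant units (first-pose based)"
    s=manip.state(); T=T_tool(s)
    d=T[:3,:3].T@(np.array([x,y,z])-T[:3,3])/200
    Rg=R.from_euler('xyz',[np.pi,0,np.radians(yaw_deg)]).as_matrix()
    w=R.from_matrix(T[:3,:3].T@Rg).as_rotvec()/(np.pi/4)
    print('t %.2f'%s['t'],'pos',s['tool_pos'].round(1),'rpy',np.degrees(s['ee_rot']).round(2),'grip %.1f %.1f'%(s['grip_width'],s['gripper_force']),'F',s['ft_force'].round(1),'\n off',d.round(4),'ang',w.round(4),'rows',np.ceil(max(np.linalg.norm(d)*200/41.7,np.degrees(np.linalg.norm(w)*np.pi/4)/7.16)))
E
python3 -c "
from h import *
plan(552,343,205,155)"
```

```text
t 0.15 pos [216.7 532.  252.6] rpy [-1.7991e+02 -1.0000e-02  1.5784e+02] grip 85.5 0.0 F [ 0.1  0.5 -0.2] 
 off [-1.9092 -0.2426  0.2381] ang [-0.002  -0.0001  0.0631] rows 10.0
```

```bash
python3 -m pendant '[{"angular":[0,0,0.06],"offset":[-0.95,-0.12,0.12],"hand":0},{"angular":[0,0,0.06],"offset":[-0.95,-0.12,0.12],"hand":0},{"angular":[0,0,0.06],"offset":[-0.95,-0.12,0.12],"hand":0},{"angular":[0,0,0.06],"offset":[-0.95,-0.12,0.12],"hand":0},{"angular":[0,0,0.06],"offset":[-0.95,-0.12,0.12],"hand":0}]'
python3 -c "
from h import *
plan(552,343,205,155)"
```

```text
t: 0.57
tool_pos: [386.5, 436.4, 228.5]
ee_rot: [-3.14, 0.001, 2.706]
ft_force: [-0.1, 0.2, 0.1]
grip_width: 85.3
gripper_force: 0.0
t 0.57 pos [386.5 436.4 228.5] rpy [-1.7993e+02  7.0000e-02  1.5507e+02] grip 85.3 0.0 F [-0.1  0.2  0.1] 
 off [-0.9469 -0.0747  0.1188] ang [-0.0015  0.0017  0.0015] rows 5.0
```

```bash
python3 -m pendant '[{"angular":[0,0,0],"offset":[-0.94,-0.075,0.12],"hand":0},{"angular":[0,0,0],"offset":[-0.94,-0.075,0.12],"hand":0},{"angular":[0,0,0],"offset":[-0.94,-0.075,0.12],"hand":0},{"angular":[0,0,0],"offset":[-0.94,-0.075,0.12],"hand":0},{"angular":[0,0,0],"offset":[-0.94,-0.075,0.12],"hand":0},{"angular":[0,0,0],"offset":[-0.94,-0.075,0.12],"hand":0},{"angular":[0,0,0],"offset":[-0.94,-0.075,0.12],"hand":0}]'
python3 - <<'E'
from h import *
p,W,T,D=snap('wrist','w_white')
plan(446.9,110,205,189)
E
```

```text
t: 1.15
tool_pos: [548.9, 344.8, 204.2]
ee_rot: [-3.14, -0.001, 2.705]
ft_force: [-0.2, 0.3, -0.0]
grip_width: 85.5
gripper_force: 0.0
t 1.20 pos [547.7 345.6 204.6] rpy [-1.7994e+02 -1.0000e-01  1.5506e+02] grip 85.5 0.0 F [ 0.5 -0.3 -0.8] 
 off [-3.9500e-02 -1.2805e+00 -8.0000e-04] ang [-7.000e-04 -2.600e-03 -7.542e-01] rows 7.0
```

View pics/w_white.png

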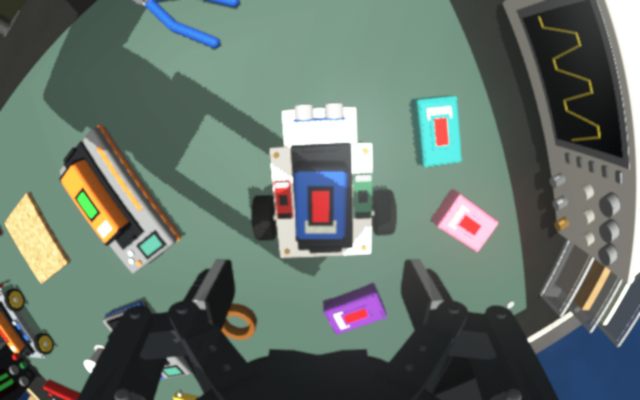

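White rover in wrist view: pack centre about (320,207) and cradle from about row 143 to 252, so the pack sits toward one end. I'll rectify the view to find the stops.

```bash
cat >> h.py <<'E'
def ortho(name,z,c,yaw,half=(110,80),s=4):
    "rectified view at plane z, centred at c, x along yaw (image right), y up; s px/mm"
    f=np.load(f'pics/{name}.npz'); T=f['T']; cam='top' if name.startswith('top') else 'wrist'
    a=np.radians(yaw); h,w=half
    X,Y=np.meshgrid(np.arange(-h,h,1/s),np.arange(w,-w,-1/s))
    P=np.dstack([c[0]+X*np.cos(a)-Y*np.sin(a),c[1]+X*np.sin(a)+Y*np.cos(a),np.full_like(X,z)])
    q=(P-T[:3,3])@T[:3,:3]; x=q[...,0]/-q[...,2]; y=-q[...,1]/-q[...,2]
    K=manip.camera_params(cam)['mtx']
    if cam=='wrist': r=np.hypot(x,y)+1e-9; k=np.arctan(r)/r; x,y=x*k,y*k
    u=(x*K[0,0]+K[0,2]).astype(np.float32); v=(y*K[1,1]+K[1,2]).astype(np.float32)
    return cv2.remap(f['p'],u,v,cv2.INTER_LINEAR),cv2.remap(f['W'][...,2].astype(np.float32),u,v,cv2.INTER_NEAREST)
E
python3 - <<'E'
from h import *
O=[ortho('w_white',z,(552,343.4),-25,(95,75),4) for z in (77,)]
im,Z=O[0]
for y in (0,):
  i=int((75-y)*4); print([(x,int(np.nanmedian(Z[i-20:i+20,int((x+95)*4)-3:int((x+95)*4)+4]))) for x in range(-92,92,4)])
for x in (0,):
  j=int((95+x)*4); print([(y,int(np.nanmedian(Z[int((75-y)*4)-3:int((75-y)*4)+4,j-20:j+20]))) for y in range(-72,72,4)])
for k in range(0,760,80): cv2.line(im,(k-20 if k else 60,0),(k-20 if k else 60,8),(255,0,255),1)
cv2.imwrite('pics/o_white.png',im[:,:,::-1])
E
```

```text
[(-92, 1), (-88, 1), (-84, 1), (-80, 1), (-76, 39), (-72, 40), (-68, 39), (-64, 39), (-60, 39), (-56, 39), (-52, 40), (-48, 58), (-44, 51), (-40, 51), (-36, 62), (-32, 75), (-28, 76), (-24, 76), (-20, 76), (-16, 76), (-12, 77), (-8, 77), (-4, 77), (0, 77), (4, 77), (8, 77), (12, 77), (16, 77), (20, 77), (24, 76), (28, 76), (32, 76), (36, 52), (40, 51), (44, 58), (48, 39), (52, 1), (56, 1), (60, 1), (64, 1), (68, 1), (72, 1), (76, 1), (80, 1), (84, 1), (88, 1)]
[(-72, 1), (-68, 1), (-64, 1), (-60, 1), (-56, 37), (-52, 38), (-48, 38), (-44, 38), (-40, 29), (-36, 44), (-32, 46), (-28, 46), (-24, 44), (-20, 74), (-16, 76), (-12, 76), (-8, 77), (-4, 77), (0, 77), (4, 77), (8, 77), (12, 76), (16, 76), (20, 76), (24, 51), (28, 50), (32, 44), (36, 44), (40, 44), (44, 44), (48, 29), (52, 42), (56, 43), (60, 43), (64, 44), (68, 1)]
```

View pics/o_white.png

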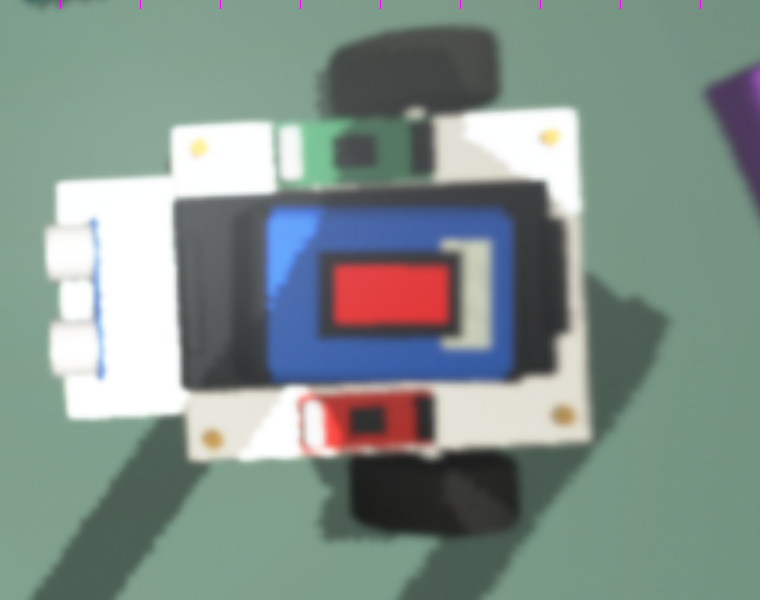

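```bash
cat >> h.py <<'E'
def hull_rect(W,c,zlo,zhi,r=85,mask=None):
    w=W.copy(); m=(w[...,2]>zlo)&(w[...,2]<zhi)&(np.hypot(w[...,0]-c[0],w[...,1]-c[1])<r)
    if mask is not None: m&=mask
    m=cv2.morphologyEx(m.astype(np.uint8),cv2.MORPH_OPEN,np.ones((3,3),np.uint8))
    k,l,st,ce=cv2.connectedComponentsWithStats(m)
    if k<2: return None
    return rect(w[l==1+np.argmax(st[1:,4])][:,:2]),int(st[1:,4].max())
def measure(name,zc,c):
    f=np.load(f'pics/{name}.npz'); W=f['W'].astype(float); p=f['p']
    print(name,'pack',hull_rect(W,c,zc+21,zc+30))
    dark=p.max(2)<110
    for lo in (zc-4,zc-3,zc-2): print('  cradle>',lo,hull_rect(W,c,lo,zc+40))
E
python3 -c "
from h import *
measure('w_white',52,(552,343.4))
f=np.load('pics/w_white.npz');W=f['W']
print(np.nanmedian(W[150:158,300:340,2]))
plan(446.9,110,205,189)"
```

```text
w_white pack (array([554.4, 344. ,  69.2,  44.5, -24.9]), 3884)
  cradle> 48 (array([558.5, 344.5, 104.7,  55.5, -22.3]), 6269)
  cradle> 49 (array([558.5, 344.5, 104.7,  55.5, -22.3]), 6259)
  cradle> 50 (array([558.6, 344.6, 104.7,  55. , -22.4]), 6169)
51.68650457742285
t 1.20 pos [547.7 345.6 204.6] rpy [-1.7994e+02 -1.0000e-01  1.5506e+02] grip 85.5 0.0 F [ 0.5 -0.3 -0.8] 
 off [-3.9500e-02 -1.2805e+00 -8.0000e-04] ang [-7.000e-04 -2.600e-03 -7.542e-01] rows 7.0
```

```bash
python3 -m pendant '[{"angular":[0,0,0],"offset":[-0.02,-0.65,0],"hand":0},{"angular":[0,0,0],"offset":[-0.02,-0.65,0],"hand":0},{"angular":[0,0,0],"offset":[-0.02,-0.65,0],"hand":0},{"angular":[0,0,0],"offset":[-0.02,-0.65,0],"hand":0}]'; python3 -m pendant '[{"angular":[0,0,-0.76],"offset":[-0.02,-0.63,0],"hand":0},{"angular":[0,0,-0.76],"offset":[-0.02,-0.63,0],"hand":0},{"angular":[0,0,-0.76],"offset":[-0.02,-0.63,0],"hand":0},{"angular":[0,0,-0.76],"offset":[-0.02,-0.63,0],"hand":0},{"angular":[0,0,-0.76],"offset":[-0.02,-0.63,0],"hand":0},{"angular":[0,0,-0.76],"offset":[-0.02,-0.63,0],"hand":0},{"angular":[0,0,-0.76],"offset":[-0.02,-0.63,0],"hand":0}]'
python3 - <<'E'
from h import *
snap('wrist','w_orch'); measure('w_orch',40,(447,110))
plan(646,-1.6,195,172.7)
E
```

```text
t: 1.53
tool_pos: [490.6, 222.1, 204.7]
ee_rot: [-3.135, -0.004, 2.708]
ft_force: [-0.8, 0.3, -1.0]
grip_width: 85.2
gripper_force: 0.0
t: 2.12
tool_pos: [447.3, 111.3, 205.8]
ee_rot: [3.141, 0.001, -2.98]
ft_force: [-0.4, -0.6, 0.6]
grip_width: 85.6
gripper_force: 0.0
w_orch pack (array([449.1, 108.4,  99.3,  35.2,   9.2]), 4021)
  cradle> 36 (array([449.2, 108.4, 134.3,  45.6,   8.8]), 6128)
  cradle> 37 (array([449.2, 108.4, 134.3,  45.6,   8.8]), 6126)
  cradle> 38 (array([449.2, 108.4, 134.3,  45.5,   8.7]), 6039)
t 2.17 pos [447.6 111.4 205.7] rpy [ 1.7998e+02  5.0000e-02 -1.7075e+02] grip 85.3 0.0 F [-0.3 -0.2  0.2] 
 off [-0.8885 -0.717   0.0541] ang [0.0006 0.001  0.3677] rows 6.0
```

```bash
python3 -m pendant '[{"angular":[0,0,0.37],"offset":[-0.89,-0.715,0.05],"hand":0},{"angular":[0,0,0.37],"offset":[-0.89,-0.715,0.05],"hand":0},{"angular":[0,0,0.37],"offset":[-0.89,-0.715,0.05],"hand":0},{"angular":[0,0,0.37],"offset":[-0.89,-0.715,0.05],"hand":0},{"angular":[0,0,0.37],"offset":[-0.89,-0.715,0.05],"hand":0},{"angular":[0,0,0.37],"offset":[-0.89,-0.715,0.05],"hand":0},{"angular":[0,0,0.37],"offset":[-0.89,-0.715,0.05],"hand":0},{"angular":[0,0,0.37],"offset":[-0.89,-0.715,0.05],"hand":0},{"angular":[0,0,0.37],"offset":[-0.89,-0.715,0.05],"hand":0}]'
python3 - <<'E'
from h import *
p,W,T,D=snap('wrist','w_blch'); measure('w_blch',40,(646,-1.6))
c=ortho('w_blch',65,(646,-1.6),-7,(80,60),4)[0]; cv2.imwrite('pics/o_blch.png',c[:,:,::-1])
r=hull_rect(W,(646,-1.6),61,70)[0]
plan(r[0],r[1],65,r[4]%180)
E
```

```text
t: 2.92
tool_pos: [645.6, -0.6, 194.6]
ee_rot: [3.141, -0.002, 3.014]
ft_force: [0.4, 0.3, -0.4]
grip_width: 85.3
gripper_force: 0.0
w_blch pack (array([648.6,  -1.9,  70.3,  45.1,  -4.7]), 3936)
  cradle> 36 (array([652.6,  -4.6, 105.1,  55.7,  -0.7]), 6160)
  cradle> 37 (array([652.6,  -4.6, 105.1,  55.7,  -0.7]), 6157)
  cradle> 38 (array([ 6.526e+02, -4.800e+00,  1.050e+02,  5.510e+01, -5.000e-01]), 6086)
t 2.97 pos [ 6.453e+02 -5.000e-01  1.949e+02] rpy [ 1.7998e+02 -1.2000e-01  1.7271e+02] grip 85.4 0.0 F [-0.  -0.   0.5] 
 off [-0.0185 -0.005   0.6494] ang [ 0.0004 -0.0026 -0.0575] rows 4.0
```

View pics/o_blch.png

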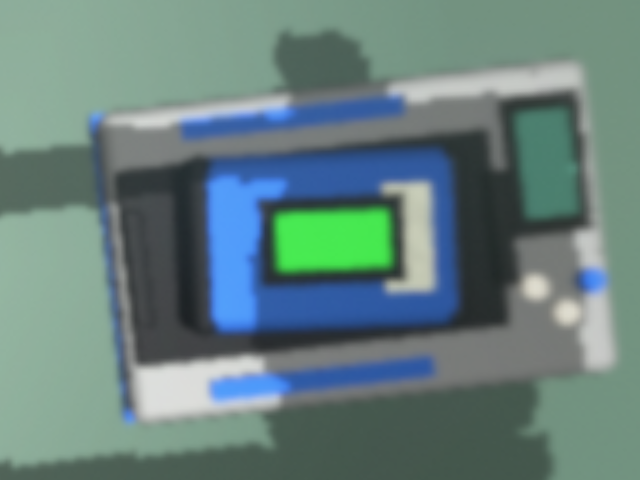

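Green lamp, blue pack on the blue charger, centre at about (330,240) in the crop, slightly askew in the cradle. Grasp it.

```bash
python3 -m pendant '[{"angular":[0,0,-0.057],"offset":[-0.018,-0.005,0.2],"hand":0},{"angular":[0,0,-0.057],"offset":[-0.018,-0.005,0.4],"hand":0},{"angular":[0,0,-0.057],"offset":[-0.018,-0.005,0.57],"hand":0},{"angular":[0,0,-0.057],"offset":[-0.018,-0.005,0.65],"hand":0},{"angular":[0,0,-0.057],"offset":[-0.018,-0.005,0.65],"hand":0},{"angular":[0,0,-0.057],"offset":[-0.018,-0.005,0.65],"hand":0}]'
python3 -c "
from h import *
plan(648.6,-1.9,65,175.3)"
```

```text
t: 3.47
tool_pos: [648.5, -2.2, 65.0]
ee_rot: [3.142, -0.003, 3.06]
ft_force: [0.1, -0.2, -0.3]
grip_width: 85.5
gripper_force: 0.0
t 3.47 pos [648.5  -2.2  65. ] rpy [ 1.8000e+02 -1.4000e-01  1.7531e+02] grip 85.5 0.0 F [ 0.1 -0.2 -0.3] 
 off [-0.0002  0.0017 -0.0002] ang [ 0.0001 -0.0032  0.0001] rows 1.0
```

```bash
R='' ; python3 -m pendant '[{"angular":[0,0,0],"offset":[0,0,0],"hand":1},{"angular":[0,0,0],"offset":[0,0,0],"hand":1},{"angular":[0,0,0],"offset":[0,0,0],"hand":1},{"angular":[0,0,0],"offset":[0,0,0],"hand":1},{"angular":[0,0,0],"offset":[0,0,0],"hand":1},{"angular":[0,0,0],"offset":[0,0,0],"hand":1},{"angular":[0,0,0],"offset":[0,0,0],"hand":1},{"angular":[0,0,0],"offset":[0,0,0],"hand":1}]'
python3 -c "
from h import *
plan(432,-119,105,182)"
```

```text
t: 4.13
tool_pos: [651.5, -3.3, 67.7]
ee_rot: [3.141, 0.004, 3.059]
ft_force: [-0.8, 0.6, 7.1]
grip_width: 43.8
gripper_force: 63.5
t 4.13 pos [651.5  -3.3  67.7] rpy [179.98   0.23 175.25] grip 43.8 63.5 F [-0.8  0.6  7.1] 
 off [ 1.045  -0.6675 -0.1911] ang [ 1.000e-04  5.200e-03 -1.501e-01] rows 7.0
```

```bash
python3 -m pendant '[{"angular":[0,0,0],"offset":[0,0,-0.06],"hand":1},{"angular":[0,0,0],"offset":[0,0,-0.2],"hand":1},{"angular":[0,0,0],"offset":[0,0,-0.35],"hand":1},{"angular":[0,0,0],"offset":[0.15,-0.1,-0.4],"hand":1},{"angular":[0,0,0],"offset":[0.3,-0.2,-0.4],"hand":1},{"angular":[0,0,0],"offset":[0.45,-0.3,-0.4],"hand":1},{"angular":[0,0,-0.1],"offset":[0.6,-0.39,-0.4],"hand":1},{"angular":[0,0,-0.15],"offset":[0.75,-0.48,-0.4],"hand":1},{"angular":[0,0,-0.15],"offset":[0.9,-0.58,-0.35],"hand":1},{"angular":[0,0,-0.15],"offset":[1,-0.64,-0.25],"hand":1}]'
python3 -c "
from h import *
plan(432,-119,60,182)"
```

```text
t: 4.97
tool_pos: [438.6, -115.7, 117.6]
ee_rot: [-3.139, 0.004, -3.107]
ft_force: [0.5, -0.4, -1.0]
grip_width: 44.0
gripper_force: 62.7
t 4.97 pos [ 438.6 -115.7  117.6] rpy [-179.86    0.21 -178.  ] grip 44.0 62.7 F [ 0.5 -0.4 -1. ] 
 off [ 0.0347 -0.0147  0.2881] ang [-0.003   0.0047 -0.0001] rows 2.0
```

```bash
python3 -m pendant '[{"angular":[0,0,0],"offset":[0.025,-0.01,0.1],"hand":1},{"angular":[0,0,0],"offset":[0.025,-0.01,0.2],"hand":1},{"angular":[0,0,0],"offset":[0.025,-0.01,0.28],"hand":1},{"angular":[0,0,0],"offset":[0.025,-0.01,0.3],"hand":1},{"angular":[0,0,0],"offset":[0.025,-0.01,0.32],"hand":1},{"angular":[0,0,0],"offset":[0.025,-0.01,0.335],"hand":1},{"angular":[0,0,0],"offset":[0.025,-0.01,0.35],"hand":1},{"angular":[0,0,0],"offset":[0.025,-0.01,0.36],"hand":1},{"angular":[0,0,0],"offset":[0.025,-0.01,0.36],"hand":1}]'
python3 -c "
from h import *
s=manip.state();print(s['tool_pos'],s['ft_force'])"
```

```text
t: 5.72
tool_pos: [435.5, -116.5, 43.5]
ee_rot: [-3.141, 0.001, -3.106]
ft_force: [-0.0, 0.0, -1.3]
grip_width: 43.5
gripper_force: 62.6
[ 435.53093062 -116.53144885   43.52118711] [-0.02919496  0.03606644 -1.30785096]
```

```bash
python3 -m pendant '[{"angular":[0,0,0],"offset":[0,0,0.005],"hand":1},{"angular":[0,0,0],"offset":[0,0,0.01],"hand":1},{"angular":[0,0,0],"offset":[0,0,0.01],"hand":1}]'; python3 -m pendant '[{"angular":[0,0,0],"offset":[0,0,0.005],"hand":1},{"angular":[0,0,0],"offset":[0,0,0.005],"hand":1}]'; python3 -m pendant '[{"angular":[0,0,0],"offset":[0,0,0.005],"hand":1},{"angular":[0,0,0],"offset":[0,0,0.005],"hand":1}]'
```

```text
t: 5.97
tool_pos: [435.5, -116.6, 41.7]
ee_rot: [-3.141, 0.001, -3.107]
ft_force: [-0.5, 1.0, 1.4]
grip_width: 43.8
gripper_force: 62.9
t: 6.13
tool_pos: [435.5, -116.6, 41.6]
ee_rot: [-3.141, 0.001, -3.107]
ft_force: [-2.4, 0.4, 13.9]
grip_width: 43.8
gripper_force: 64.4
t: 6.3
tool_pos: [435.5, -116.6, 41.6]
ee_rot: [-3.141, 0.002, -3.107]
ft_force: [-5.0, 0.8, 25.4]
grip_width: 43.7
gripper_force: 65.8
```

```bash
python3 -m pendant '[{"angular":[0,0,0],"offset":[0,0,-0.01],"hand":1},{"angular":[0,0,0],"offset":[0,0,-0.01],"hand":0},{"angular":[0,0,0],"offset":[0,0,-0.01],"hand":0},{"angular":[0,0,0],"offset":[0,0,-0.01],"hand":0},{"angular":[0,0,0],"offset":[0,0,-0.01],"hand":0},{"angular":[0,0,0],"offset":[0,0,-0.01],"hand":0},{"angular":[0,0,0],"offset":[0,0,-0.2],"hand":0},{"angular":[0,0,0],"offset":[0,0,-0.4],"hand":0},{"angular":[0,0,0],"offset":[0,0,-0.6],"hand":0},{"angular":[0,0,0],"offset":[0,0,-0.7],"hand":0}]'
python3 - <<'E'
from h import *
p,W,T,D=snap('wrist','w_cork1'); measure('w_cork1',14,(434,-118))
plan(554.4,344,130,155.1)
E
```

```text
t: 7.13
tool_pos: [436.9, -117.1, 183.0]
ee_rot: [-3.14, 0.005, -3.107]
ft_force: [1.4, 0.4, 0.4]
grip_width: 85.1
gripper_force: 0.0
w_cork1 pack (array([ 432.5, -117. ,   69.7,   44.6,    1.8]), 3635)
  cradle> 10 (array([ 434.9, -121.4,  130. ,  116.9,    2.7]), 14585)
  cradle> 11 (array([ 435. , -121.5,  130. ,  116.9,    2.5]), 14563)
  cradle> 12 (array([ 434.9, -121.5,  129.4,  116.2,    2.5]), 14293)
t 7.18 pos [ 438.7 -117.8  185.4] rpy [-179.77    0.56 -177.99] grip 85.5 0.0 F [ 2.1 -0.6  1.3] 
 off [-0.6563  2.2883  0.274 ] ang [-0.0021  0.0135  0.598 ] rows 12.0
```

View pics/w_cork1.png

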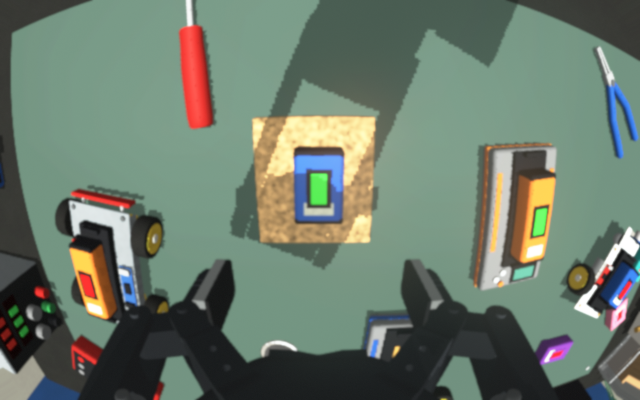

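Blue charged pack lies lamp up on the cork at (318,187). Next, the flat blue pack.

```bash
python3 -m pendant '[{"angular":[0,0,0],"offset":[-0.3,1,0],"hand":0},{"angular":[0,0,0],"offset":[-0.3,1,0],"hand":0},{"angular":[0,0,0],"offset":[-0.3,1,0],"hand":0},{"angular":[0,0,0],"offset":[-0.3,1,0],"hand":0},{"angular":[0,0,0],"offset":[-0.3,1,0],"hand":0}]'; python3 -m pendant '[{"angular":[0,0,0.6],"offset":[-0.28,1,0],"hand":0},{"angular":[0,0,0.6],"offset":[-0.28,1,0],"hand":0},{"angular":[0,0,0.6],"offset":[-0.28,1,0],"hand":0},{"angular":[0,0,0.6],"offset":[-0.28,1,0],"hand":0},{"angular":[0,0,0.6],"offset":[-0.28,1,0],"hand":0},{"angular":[0,0,0.6],"offset":[-0.28,1,0],"hand":0}]'
python3 - <<'E'
from h import *
plan(554.4,344,120,155.1)
E
```

```text
t: 7.6
tool_pos: [487.9, 86.7, 178.8]
ee_rot: [-3.141, -0.001, -3.107]
ft_force: [-0.0, -0.3, 0.4]
grip_width: 85.0
gripper_force: 0.0
t: 8.1
tool_pos: [538.5, 293.1, 178.6]
ee_rot: [3.137, 0.0, 2.708]
ft_force: [0.4, 0.3, 0.3]
grip_width: 85.6
gripper_force: 0.0
t 8.10 pos [538.5 293.1 178.6] rpy [1.7976e+02 1.0000e-02 1.5519e+02] grip 85.6 0.0 F [0.4 0.3 0.3] 
 off [0.0349 0.2631 0.2939] ang [0.0054 0.0002 0.0019] rows 2.0
```

```bash
python3 -m pendant '[{"angular":[0,0,0],"offset":[0.035,0.263,0.1],"hand":0},{"angular":[0,0,0],"offset":[0.035,0.263,0.29],"hand":0},{"angular":[0,0,0],"offset":[0.035,0.263,0.29],"hand":0},{"angular":[0,0,0],"offset":[0.035,0.263,0.29],"hand":0}]'
python3 - <<'E'
from h import *
plan(554.4,344,80.5,155.1)
E
```

```text
t: 8.43
tool_pos: [550.3, 336.7, 117.3]
ee_rot: [-3.135, -0.005, 2.707]
ft_force: [0.4, -0.5, 0.3]
grip_width: 85.4
gripper_force: 0.0
t 8.43 pos [550.3 336.7 117.3] rpy [-179.6    -0.28  155.1 ] grip 85.4 0.0 F [ 0.4 -0.5  0.3] 
 off [-0.0042  0.0429  0.1835] ang [-0.0088 -0.0063  0.0001] rows 1.0
```

```bash
python3 -m pendant '[{"angular":[0,0,0],"offset":[0,0,0],"hand":0},{"angular":[0,0,0],"offset":[0,0,0],"hand":0},{"angular":[0,0,0],"offset":[0,0,0],"hand":0}]'
python3 - <<'E'
from h import *
plan(554.4,344,80.5,155.1)
E
```

```text
t: 8.68
tool_pos: [553.8, 336.8, 123.1]
ee_rot: [3.14, 0.002, 2.704]
ft_force: [0.6, -0.2, -0.2]
grip_width: 85.5
gripper_force: 0.0
t 8.68 pos [553.8 336.8 123.1] rpy [1.7989e+02 1.0000e-01 1.5494e+02] grip 85.5 0.0 F [ 0.6 -0.2 -0.2] 
 off [0.0128 0.0338 0.2133] ang [ 0.0025  0.0022 -0.0035] rows 2.0
```

```bash
python3 -m pendant '[{"angular":[0,0,0],"offset":[0.013,0.034,0.04],"hand":0},{"angular":[0,0,0],"offset":[0.013,0.034,0.12],"hand":0},{"angular":[0,0,0],"offset":[0.013,0.034,0.18],"hand":0},{"angular":[0,0,0],"offset":[0.013,0.034,0.213],"hand":0},{"angular":[0,0,0],"offset":[0.013,0.034,0.213],"hand":0},{"angular":[0,0,0],"offset":[0.013,0.034,0.213],"hand":0}]'
python3 - <<'E'
from h import *
plan(554.4,344,80.5,155.1)
E
```

```text
t: 9.18
tool_pos: [553.1, 344.4, 78.2]
ee_rot: [-3.141, -0.001, 2.705]
ft_force: [0.0, 0.6, -0.1]
grip_width: 85.6
gripper_force: 0.0
t 9.18 pos [553.1 344.4  78.2] rpy [-1.7994e+02 -4.0000e-02  1.5500e+02] grip 85.6 0.0 F [ 0.   0.6 -0.1] 
 off [-0.0069  0.0007 -0.0115] ang [-0.0013 -0.0009 -0.0023] rows 1.0
```

```bash
python3 -m pendant '[{"angular":[0,0,0],"offset":[-0.007,0,-0.01],"hand":0},{"angular":[0,0,0],"offset":[-0.007,0,-0.01],"hand":0},{"angular":[0,0,0],"offset":[-0.007,0,-0.01],"hand":1},{"angular":[0,0,0],"offset":[-0.007,0,-0.01],"hand":1},{"angular":[0,0,0],"offset":[-0.007,0,-0.01],"hand":1},{"angular":[0,0,0],"offset":[-0.007,0,-0.01],"hand":1},{"angular":[0,0,0],"offset":[-0.007,0,-0.01],"hand":1},{"angular":[0,0,0],"offset":[-0.007,0,-0.01],"hand":1},{"angular":[0,0,0],"offset":[-0.007,0,-0.01],"hand":1},{"angular":[0,0,0],"offset":[-0.007,0,-0.01],"hand":1}]'
python3 - <<'E'
from h import *
plan(554.4,344,80.5,155.1)
E
```

```text
t: 10.02
tool_pos: [555.1, 344.4, 81.3]
ee_rot: [3.141, 0.001, 2.705]
ft_force: [0.6, 0.3, 6.3]
grip_width: 43.5
gripper_force: 63.9
t 10.02 pos [555.1 344.4  81.3] rpy [1.7994e+02 4.0000e-02 1.5500e+02] grip 43.5 63.9 F [0.6 0.3 6.3] 
 off [ 0.0025 -0.0034  0.0042] ang [ 0.0014  0.001  -0.0021] rows 1.0
```

```bash
python3 -m pendant '[{"angular":[0,0,0],"offset":[0,0,-0.06],"hand":1},{"angular":[0,0,0],"offset":[0,0,-0.15],"hand":1},{"angular":[0,0,0],"offset":[0,0,-0.3],"hand":1},{"angular":[0,0,0],"offset":[0,0,-0.35],"hand":1}]'
python3 - <<'E'
from h import *
plan(652.6,-4.7,140,179.4)
E
```

```text
t: 10.35
tool_pos: [555.9, 344.8, 154.0]
ee_rot: [3.138, 0.002, 2.705]
ft_force: [1.8, 0.8, -0.1]
grip_width: 43.6
gripper_force: 63.3
t 10.35 pos [555.9 344.8 154. ] rpy [1.7982e+02 1.4000e-01 1.5501e+02] grip 43.6 63.3 F [ 1.8  0.8 -0.1] 
 off [-1.1764 -1.3797  0.0686] ang [ 0.0033  0.0038 -0.5421] rows 9.0
```

```bash
python3 -m pendant '[{"angular":[0,0,0],"offset":[-0.1,-0.12,0],"hand":1},{"angular":[0,0,-0.1],"offset":[-0.22,-0.26,0],"hand":1},{"angular":[0,0,-0.2],"offset":[-0.35,-0.41,0],"hand":1},{"angular":[0,0,-0.3],"offset":[-0.48,-0.56,0],"hand":1},{"angular":[0,0,-0.4],"offset":[-0.6,-0.7,0],"hand":1},{"angular":[0,0,-0.5],"offset":[-0.72,-0.85,0],"hand":1},{"angular":[0,0,-0.54],"offset":[-0.85,-1,0],"hand":1},{"angular":[0,0,-0.54],"offset":[-0.85,-1,0],"hand":1},{"angular":[0,0,-0.54],"offset":[-0.85,-1,0],"hand":1}]'
python3 - <<'E'
from h import *
plan(652.6,-4.7,110,179.4)
E
```

```text
t: 11.1
tool_pos: [624.6, 88.4, 150.3]
ee_rot: [-3.141, -0.001, 3.125]
ft_force: [-0.9, -0.1, -0.8]
grip_width: 43.6
gripper_force: 63.2
t 11.10 pos [624.6  88.4 150.3] rpy [-1.7999e+02 -3.0000e-02  1.7903e+02] grip 43.6 63.2 F [-0.9 -0.1 -0.8] 
 off [-0.1481 -0.4632  0.2013] ang [-0.0002 -0.0008 -0.0081] rows 3.0
```

```bash
python3 -m pendant '[{"angular":[0,0,-0.008],"offset":[-0.05,-0.15,0.05],"hand":1},{"angular":[0,0,-0.008],"offset":[-0.1,-0.3,0.1],"hand":1},{"angular":[0,0,-0.008],"offset":[-0.148,-0.46,0.15],"hand":1},{"angular":[0,0,-0.008],"offset":[-0.148,-0.463,0.2],"hand":1},{"angular":[0,0,-0.008],"offset":[-0.148,-0.463,0.2],"hand":1},{"angular":[0,0,-0.008],"offset":[-0.148,-0.463,0.2],"hand":1},{"angular":[0,0,-0.008],"offset":[-0.148,-0.463,0.2],"hand":1},{"angular":[0,0,-0.008],"offset":[-0.148,-0.463,0.2],"hand":1}]'
python3 - <<'E'
from h import *
p,W,T,D=snap('wrist','w_pl1')
plan(652.6,-4.7,71,179.4); 
c,z=(652.6,-4.7),40
print(hull_rect(W,c,z-2,z+10),hull_rect(W,c,z+45,z+70))
E
```

```text
t: 11.77
tool_pos: [652.7, -0.2, 111.4]
ee_rot: [3.141, 0.001, 3.138]
ft_force: [-0.0, -0.3, -0.7]
grip_width: 43.6
gripper_force: 63.2
t 11.82 pos [ 6.528e+02 -3.000e-01  1.115e+02] rpy [1.7998e+02 6.0000e-02 1.7977e+02] grip 43.9 63.2 F [ 0.   0.8 -1.7] 
 off [ 0.0012 -0.0221  0.2025] ang [0.0003 0.0013 0.0082] rows 1.0
(array([616.6,  -4.6,  55.1,  34.9, -87.7]), 4093) (array([ 6.521e+02, -6.000e-01,  7.120e+01,  7.080e+01,  1.000e+00]), 12857)
```

View pics/w_pl1.png

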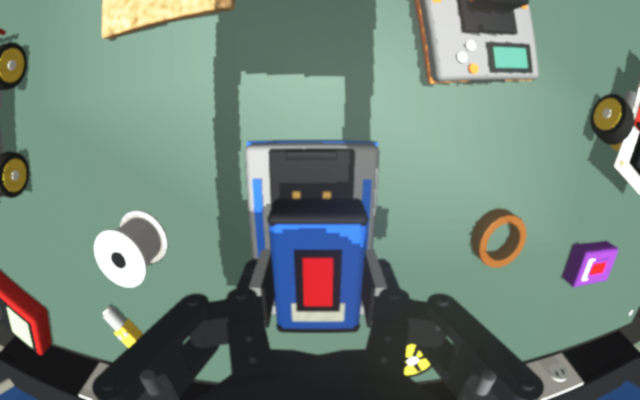

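Held flat pack (318,280) is centred in the jaws above the empty blue cradle. Lower it.

```bash
python3 -m pendant '[{"angular":[0,0,0.008],"offset":[0.001,-0.022,0.04],"hand":1},{"angular":[0,0,0.008],"offset":[0.001,-0.022,0.1],"hand":1},{"angular":[0,0,0.008],"offset":[0.001,-0.022,0.15],"hand":1},{"angular":[0,0,0.008],"offset":[0.001,-0.022,0.175],"hand":1},{"angular":[0,0,0.008],"offset":[0.001,-0.022,0.19],"hand":1},{"angular":[0,0,0.008],"offset":[0.001,-0.022,0.19],"hand":1},{"angular":[0,0,0.008],"offset":[0.001,-0.022,0.19],"hand":1},{"angular":[0,0,0.008],"offset":[0.001,-0.022,0.19],"hand":1}]'
python3 - <<'E'
from h import *
plan(652.6,-4.7,71,179.4)
E
```

```text
t: 12.48
tool_pos: [652.9, -6.4, 72.9]
ee_rot: [-3.142, 0.001, 3.129]
ft_force: [0.6, -0.0, -1.3]
grip_width: 43.4
gripper_force: 63.2
t 12.48 pos [652.9  -6.4  72.9] rpy [-1.800e+02  3.000e-02  1.793e+02] grip 43.4 63.2 F [ 0.6 -0.  -1.3] 
 off [0.0014 0.0085 0.0094] ang [-0.      0.0007 -0.0023] rows 1.0
```

```bash
python3 -m pendant '[{"angular":[0,0,0],"offset":[0,0.007,0.005],"hand":1},{"angular":[0,0,0],"offset":[0,0.007,0.01],"hand":1},{"angular":[0,0,0],"offset":[0,0.007,0.01],"hand":1},{"angular":[0,0,0],"offset":[0,0.007,0.01],"hand":1}]'; python3 -m pendant '[{"angular":[0,0,0],"offset":[0,0,0.006],"hand":1},{"angular":[0,0,0],"offset":[0,0,0.006],"hand":1},{"angular":[0,0,0],"offset":[0,0,0.006],"hand":1}]'
python3 - <<'E'
from h import *
plan(652.6,-4.7,69.3,179.4)
E
```

```text
t: 12.82
tool_pos: [652.5, -4.9, 70.9]
ee_rot: [-3.142, 0.0, 3.13]
ft_force: [0.8, -0.5, -1.5]
grip_width: 43.5
gripper_force: 63.2
t: 13.07
tool_pos: [652.4, -4.9, 69.4]
ee_rot: [-3.142, -0.0, 3.129]
ft_force: [0.6, -1.0, -1.0]
grip_width: 43.2
gripper_force: 63.2
t 13.07 pos [652.4  -4.9  69.4] rpy [-1.800e+02 -1.000e-02  1.793e+02] grip 43.2 63.2 F [ 0.6 -1.  -1. ] 
 off [-0.0009  0.0012  0.0007] ang [-0.     -0.0002 -0.0021] rows 1.0
```

```bash
python3 -m pendant '[{"angular":[0,0,0],"offset":[0,0,0.004],"hand":1},{"angular":[0,0,0],"offset":[0,0,0.004],"hand":1}]';  python3 -m pendant '[{"angular":[0,0,0],"offset":[0,0,0.004],"hand":1},{"angular":[0,0,0],"offset":[0,0,0.004],"hand":1}]'
```

```text
t: 13.23
tool_pos: [652.5, -4.9, 69.4]
ee_rot: [3.142, 0.0, 3.129]
ft_force: [-2.4, 0.7, 4.0]
grip_width: 43.5
gripper_force: 63.7
t: 13.4
tool_pos: [652.5, -4.9, 69.3]
ee_rot: [-3.142, 0.001, 3.129]
ft_force: [-4.0, -0.3, 8.8]
grip_width: 43.7
gripper_force: 64.4
```

Contact. Open, lift, look.

```bash
python3 -m pendant '[{"angular":[0,0,0],"offset":[0,0,-0.003],"hand":1},{"angular":[0,0,0],"offset":[0,0,-0.003],"hand":0},{"angular":[0,0,0],"offset":[0,0,-0.003],"hand":0},{"angular":[0,0,0],"offset":[0,0,-0.003],"hand":0},{"angular":[0,0,0],"offset":[0,0,-0.003],"hand":0},{"angular":[0,0,0],"offset":[0,0,-0.003],"hand":0},{"angular":[0,0,0],"offset":[0,0,-0.2],"hand":0},{"angular":[0,0,0],"offset":[0,0,-0.4],"hand":0},{"angular":[0,0,0],"offset":[0,0,-0.6],"hand":0},{"angular":[0,0,0],"offset":[0,0,-0.6],"hand":0}]'; python3 -m pendant '[{"angular":[0,0,0],"offset":[0,0,0],"hand":0},{"angular":[0,0,0],"offset":[0,0,0],"hand":0},{"angular":[0,0,0],"offset":[0,0,0],"hand":0}]'
python3 - <<'E'
from h import *
p,W,T,D=snap('wrist','w_pl1b'); measure('w_pl1b',40,(652.6,-4.7))
plan(432.5,-117,130,181.8)
E
```

```text
t: 14.23
tool_pos: [657.9, -5.3, 196.9]
ee_rot: [-3.141, 0.016, 3.13]
ft_force: [1.1, 0.1, 1.6]
grip_width: 85.7
gripper_force: 0.0
t: 14.48
tool_pos: [651.2, -4.8, 186.2]
ee_rot: [3.141, -0.003, 3.129]
ft_force: [-0.5, -0.2, -1.1]
grip_width: 85.5
gripper_force: 0.0
w_pl1b pack (array([652. ,  -5.5,  69.1,  44.9,  -0.8]), 4191)
  cradle> 36 (array([ 6.526e+02, -4.400e+00,  1.048e+02,  5.520e+01, -5.000e-01]), 6667)
  cradle> 37 (array([ 6.526e+02, -4.400e+00,  1.048e+02,  5.520e+01, -6.000e-01]), 6663)
  cradle> 38 (array([ 6.526e+02, -4.400e+00,  1.048e+02,  5.510e+01, -6.000e-01]), 6599)
t 14.53 pos [651.1  -4.8 185.9] rpy [179.99  -0.22 179.3 ] grip 85.5 0.0 F [ 1.6  0.9 -1.4] 
 off [ 1.0852 -0.5741  0.2835] ang [ 0.0004 -0.005  -0.0555] rows 7.0
```

```bash
python3 -m pendant '[{"angular":[0,0,-0.055],"offset":[1,-0.53,0.05],"hand":0},{"angular":[0,0,-0.055],"offset":[1,-0.53,0.05],"hand":0},{"angular":[0,0,-0.055],"offset":[1,-0.53,0.05],"hand":0},{"angular":[0,0,-0.055],"offset":[1,-0.53,0.05],"hand":0},{"angular":[0,0,-0.055],"offset":[1,-0.53,0.05],"hand":0},{"angular":[0,0,-0.055],"offset":[1,-0.53,0.05],"hand":0}]'; python3 -m pendant '[{"angular":[0,0,0],"offset":[0.085,-0.045,0],"hand":0},{"angular":[0,0,0],"offset":[0.085,-0.045,0],"hand":0},{"angular":[0,0,0],"offset":[0.085,-0.045,0],"hand":0},{"angular":[0,0,0],"offset":[0.085,-0.045,0],"hand":0},{"angular":[0,0,0],"offset":[0.085,-0.045,0],"hand":0}]'
python3 - <<'E'
from h import *
p,W,T,D=snap('wrist','w_cork2')
r=hull_rect(W,(433,-117),35,45)[0]; print(r)
plan(r[0],r[1],45,r[4]%180)
E
```

```text
t: 15.03
tool_pos: [444.3, -108.6, 175.6]
ee_rot: [3.14, -0.009, -3.111]
ft_force: [0.1, -0.1, 0.8]
grip_width: 85.4
gripper_force: 0.0
t: 15.45
tool_pos: [435.7, -117.8, 177.6]
ee_rot: [3.141, 0.0, -3.11]
ft_force: [-0.8, 0.1, 0.2]
grip_width: 85.5
gripper_force: 0.0
[ 432.5 -117.1   68.7   44.7    1.7]
t 15.50 pos [ 435.7 -117.7  177.7] rpy [ 1.7999e+02  2.0000e-02 -1.7817e+02] grip 85.2 0.0 F [ 0.  -0.3  0.7] 
 off [0.0162 0.0036 0.6633] ang [-5.0000e-04  2.0000e-04 -3.9971e+00] rows 26.0
```

```bash
python3 -m pendant '[{"angular":[0,0,0],"offset":[0.016,0.003,0.15],"hand":0},{"angular":[0,0,0],"offset":[0.016,0.003,0.35],"hand":0},{"angular":[0,0,0],"offset":[0.016,0.003,0.52],"hand":0},{"angular":[0,0,0],"offset":[0.016,0.003,0.62],"hand":0},{"angular":[0,0,0],"offset":[0.016,0.003,0.66],"hand":0},{"angular":[0,0,0],"offset":[0.016,0.003,0.66],"hand":0},{"angular":[0,0,0],"offset":[0.016,0.003,0.66],"hand":0},{"angular":[0,0,0],"offset":[0.016,0.003,0.66],"hand":0}]'
python3 - <<'E'
from h import *
plan(432.5,-117.1,44.5,181.7)
E
```

```text
t: 16.17
tool_pos: [432.8, -117.8, 46.9]
ee_rot: [-3.141, 0.002, -3.11]
ft_force: [-0.5, -0.2, 0.8]
grip_width: 85.3
gripper_force: 0.0
t 16.17 pos [ 432.8 -117.8   46.9] rpy [-1.7994e+02  1.4000e-01 -1.7819e+02] grip 85.3 0.0 F [-0.5 -0.2  0.8] 
 off [0.0015 0.0036 0.0121] ang [-0.0013  0.003   0.0024] rows 1.0
```

```bash
python3 -m pendant '[{"angular":[0,0,0],"offset":[0,0.003,0.008],"hand":0},{"angular":[0,0,0],"offset":[0,0.003,0.008],"hand":1},{"angular":[0,0,0],"offset":[0,0.003,0.008],"hand":1},{"angular":[0,0,0],"offset":[0,0.003,0.008],"hand":1},{"angular":[0,0,0],"offset":[0,0.003,0.008],"hand":1},{"angular":[0,0,0],"offset":[0,0.003,0.008],"hand":1},{"angular":[0,0,0],"offset":[0,0.003,0.008],"hand":1},{"angular":[0,0,0],"offset":[0,0.003,0.008],"hand":1},{"angular":[0,0,0],"offset":[0,0.003,0.008],"hand":1}]'
python3 - <<'E'
from h import *
plan(558.5,344.5,160,157.7)
E
python3 -m pendant '[{"angular":[0,0,0],"offset":[0,0,-0.06],"hand":1},{"angular":[0,0,0],"offset":[0,0,-0.15],"hand":1},{"angular":[0,0,0],"offset":[0,0,-0.3],"hand":1},{"angular":[0,0,0],"offset":[0,0,-0.48],"hand":1},{"angular":[0,0,0],"offset":[0,0,-0.55],"hand":1}]'
python3 - <<'E'
from h import *
plan(558.5,344.5,160,157.7)
E
```

```text
t: 16.92
tool_pos: [431.6, -117.0, 45.2]
ee_rot: [-3.141, 0.001, -3.111]
ft_force: [-0.6, 1.7, 8.7]
grip_width: 43.6
gripper_force: 60.9
t 16.92 pos [ 431.6 -117.    45.2] rpy [-1.7997e+02  7.0000e-02 -1.7823e+02] grip 43.6 60.9 F [-0.6  1.7  8.7] 
 off [-0.7064  2.2866 -0.5744] ang [-2.00e-04  1.60e-03  5.35e-01] rows 12.0
t: 17.33
tool_pos: [432.8, -117.5, 157.9]
ee_rot: [-3.14, 0.005, -3.111]
ft_force: [0.6, -0.5, -1.6]
grip_width: 43.6
gripper_force: 62.2
t 17.33 pos [ 432.8 -117.5  157.9] rpy [-179.89    0.28 -178.23] grip 43.6 62.2 F [ 0.6 -0.5 -1.6] 
 off [-0.6996  2.2895 -0.0117] ang [-0.0012  0.0067  0.5349] rows 12.0
```

```bash
python3 -m pendant '[{"angular":[0,0,0],"offset":[-0.05,0.15,-0.05],"hand":1},{"angular":[0,0,0],"offset":[-0.1,0.33,-0.05],"hand":1},{"angular":[0,0,0],"offset":[-0.16,0.52,-0.05],"hand":1},{"angular":[0,0,0],"offset":[-0.22,0.71,-0.05],"hand":1},{"angular":[0,0,0],"offset":[-0.28,0.9,-0.05],"hand":1},{"angular":[0,0,0],"offset":[-0.31,1,-0.05],"hand":1}]'; python3 -m pendant '[{"angular":[0,0,0.1],"offset":[-0.06,0.19,0],"hand":1},{"angular":[0,0,0.2],"offset":[-0.12,0.38,0],"hand":1},{"angular":[0,0,0.3],"offset":[-0.17,0.56,0],"hand":1},{"angular":[0,0,0.4],"offset":[-0.23,0.74,0],"hand":1},{"angular":[0,0,0.5],"offset":[-0.28,0.92,0],"hand":1},{"angular":[0,0,0.535],"offset":[-0.31,1,0],"hand":1},{"angular":[0,0,0.535],"offset":[-0.31,1,0],"hand":1},{"angular":[0,0,0.535],"offset":[-0.31,1,0],"hand":1},{"angular":[0,0,0.535],"offset":[-0.31,1,0],"hand":1}]'
python3 - <<'E'
from h import *
plan(558,344.5,125,157.7)
E
```

```text
t: 17.83
tool_pos: [487.9, 88.5, 164.5]
ee_rot: [3.14, 0.002, -3.109]
ft_force: [0.2, -0.1, -1.7]
grip_width: 43.1
gripper_force: 62.1
t: 18.58
tool_pos: [541.8, 285.8, 163.7]
ee_rot: [-3.139, -0.001, 2.753]
ft_force: [-0.2, -0.6, -1.4]
grip_width: 43.4
gripper_force: 62.1
t 18.58 pos [541.8 285.8 163.7] rpy [-1.7988e+02 -7.0000e-02  1.5774e+02] grip 43.4 62.1 F [-0.2 -0.6 -1.4] 
 off [0.0359 0.3028 0.1929] ang [-0.0027 -0.0016  0.0009] rows 2.0
```

```bash
python3 -m pendant '[{"angular":[0,0,0],"offset":[0.015,0.13,0.05],"hand":1},{"angular":[0,0,0],"offset":[0.03,0.26,0.1],"hand":1},{"angular":[0,0,0],"offset":[0.036,0.303,0.17],"hand":1},{"angular":[0,0,0],"offset":[0.036,0.303,0.19],"hand":1},{"angular":[0,0,0],"offset":[0.036,0.303,0.19],"hand":1},{"angular":[0,0,0],"offset":[0.036,0.303,0.19],"hand":1},{"angular":[0,0,0],"offset":[0.036,0.303,0.19],"hand":1},{"angular":[0,0,0],"offset":[0.036,0.303,0.19],"hand":1}]'
python3 - <<'E'
from h import *
plan(558,344.5,86,157.7)
E
```

```text
t: 19.25
tool_pos: [559.3, 344.5, 127.1]
ee_rot: [3.141, 0.001, 2.751]
ft_force: [-0.4, 0.6, -1.0]
grip_width: 43.0
gripper_force: 62.1
t 19.25 pos [559.3 344.5 127.1] rpy [1.7998e+02 4.0000e-02 1.5765e+02] grip 43.0 62.1 F [-0.4  0.6 -1. ] 
 off [ 0.0062 -0.0027  0.2056] ang [ 0.0004  0.0008 -0.0012] rows 1.0
```

```bash
python3 -m pendant '[{"angular":[0,0,0],"offset":[0.006,-0.003,0.05],"hand":1},{"angular":[0,0,0],"offset":[0.006,-0.003,0.1],"hand":1},{"angular":[0,0,0],"offset":[0.006,-0.003,0.15],"hand":1},{"angular":[0,0,0],"offset":[0.006,-0.003,0.18],"hand":1},{"angular":[0,0,0],"offset":[0.006,-0.003,0.2],"hand":1},{"angular":[0,0,0],"offset":[0.006,-0.003,0.2],"hand":1},{"angular":[0,0,0],"offset":[0.006,-0.003,0.2],"hand":1},{"angular":[0,0,0],"offset":[0.006,-0.003,0.2],"hand":1}]'
python3 - <<'E'
from h import *
plan(558,344.5,83.2,157.7)
E
```

```text
t: 19.92
tool_pos: [558.1, 345.7, 86.4]
ee_rot: [3.141, 0.0, 2.753]
ft_force: [1.1, 0.3, -1.5]
grip_width: 43.5
gripper_force: 62.2
t 19.92 pos [558.1 345.7  86.4] rpy [1.7998e+02 2.0000e-02 1.5771e+02] grip 43.5 62.2 F [ 1.1  0.3 -1.5] 
 off [-0.0016 -0.0056  0.0162] ang [0.0005 0.0005 0.0002] rows 1.0
```

```bash
python3 -m pendant '[{"angular":[0,0,0],"offset":[-0.001,-0.005,0.006],"hand":1},{"angular":[0,0,0],"offset":[-0.001,-0.005,0.012],"hand":1},{"angular":[0,0,0],"offset":[-0.001,-0.005,0.012],"hand":1},{"angular":[0,0,0],"offset":[-0.001,-0.005,0.012],"hand":1}]'; python3 -m pendant '[{"angular":[0,0,0],"offset":[0,0,0.005],"hand":1},{"angular":[0,0,0],"offset":[0,0,0.005],"hand":1},{"angular":[0,0,0],"offset":[0,0,0.005],"hand":1}]'
```

```text
t: 20.25
tool_pos: [557.6, 344.4, 84.1]
ee_rot: [3.141, 0.0, 2.752]
ft_force: [0.6, 0.5, -0.9]
grip_width: 43.4
gripper_force: 62.2
t: 20.5
tool_pos: [557.8, 344.6, 83.3]
ee_rot: [3.141, 0.0, 2.752]
ft_force: [-0.7, 0.1, 2.1]
grip_width: 43.2
gripper_force: 62.3
```

```bash
python3 -m pendant '[{"angular":[0,0,0],"offset":[0,0,0.001],"hand":1},{"angular":[0,0,0],"offset":[0,0,0],"hand":0},{"angular":[0,0,0],"offset":[0,0,0],"hand":0},{"angular":[0,0,0],"offset":[0,0,0],"hand":0},{"angular":[0,0,0],"offset":[0,0,0],"hand":0},{"angular":[0,0,0],"offset":[0,0,0],"hand":0},{"angular":[0,0,0],"offset":[0,0,-0.15],"hand":0},{"angular":[0,0,0],"offset":[0,0,-0.35],"hand":0},{"angular":[0,0,0],"offset":[0,0,-0.55],"hand":0},{"angular":[0,0,0],"offset":[0,0,-0.55],"hand":0}]'; python3 -m pendant '[{"angular":[0,0,0],"offset":[0,0,0],"hand":0},{"angular":[0,0,0],"offset":[0,0,0],"hand":0},{"angular":[0,0,0],"offset":[0,0,0],"hand":0}]'
python3 - <<'E'
from h import *
p,W,T,D=snap('wrist','w_pl2'); measure('w_pl2',52,(558.5,344.5))
plan(449.1,108.4,190,189.1)
E
```

```text
t: 21.33
tool_pos: [562.2, 347.0, 201.9]
ee_rot: [3.13, 0.01, 2.752]
ft_force: [1.6, 0.9, 1.3]
grip_width: 85.3
gripper_force: 0.0
t: 21.58
tool_pos: [556.5, 343.8, 191.3]
ee_rot: [-3.139, -0.002, 2.752]
ft_force: [0.5, -0.3, -0.2]
grip_width: 85.4
gripper_force: 0.0
w_pl2 pack (array([558.9, 343.2,  69.9,  44.2, -22. ]), 4333)
  cradle> 48 (array([558.6, 344.7, 104.5,  55.6, -22.2]), 6958)
  cradle> 49 (array([558.6, 344.7, 104.5,  55.6, -22.2]), 6952)
  cradle> 50 (array([558.7, 344.7, 104.4,  55.4, -22.2]), 6869)
t 21.63 pos [556.4 343.8 191. ] rpy [-1.7983e+02 -1.4000e-01  1.5770e+02] grip 85.3 0.0 F [ 0.8  0.7 -0.5] 
 off [ 0.0499 -1.2926  0.0087] ang [-0.0028 -0.004  -0.6977] rows 7.0
```

Blue done, within about 1.5 mm. Now the orange charged pack.

```bash
python3 -m pendant '[{"angular":[0,0,0],"offset":[0.025,-0.65,0],"hand":0},{"angular":[0,0,0],"offset":[0.025,-0.65,0],"hand":0},{"angular":[0,0,0],"offset":[0.025,-0.65,0],"hand":0},{"angular":[0,0,0],"offset":[0.025,-0.65,0],"hand":0}]'; python3 -m pendant '[{"angular":[0,0,-0.7],"offset":[0.025,-0.64,0],"hand":0},{"angular":[0,0,-0.7],"offset":[0.025,-0.64,0],"hand":0},{"angular":[0,0,-0.7],"offset":[0.025,-0.64,0],"hand":0},{"angular":[0,0,-0.7],"offset":[0.025,-0.64,0],"hand":0},{"angular":[0,0,-0.7],"offset":[0.025,-0.64,0],"hand":0},{"angular":[0,0,-0.7],"offset":[0.025,-0.64,0],"hand":0},{"angular":[0,0,-0.7],"offset":[0.025,-0.64,0],"hand":0},{"angular":[0,0,-0.7],"offset":[0.025,-0.64,0],"hand":0}]'
python3 - <<'E'
from h import *
p,W,T,D=snap('wrist','w_orch2'); measure('w_orch2',40,(449,108))
c=ortho('w_orch2',65,(449,108),9,(90,60),4)[0]; cv2.imwrite('pics/o_orch.png',c[:,:,::-1])
plan(449.1,108.4,71,189.2)
E
```

```text
t: 21.97
tool_pos: [497.5, 220.2, 190.2]
ee_rot: [-3.132, -0.007, 2.751]
ft_force: [-0.7, -0.5, -0.3]
grip_width: 85.4
gripper_force: 0.0
t: 22.63
tool_pos: [450.5, 109.8, 192.3]
ee_rot: [3.141, -0.001, -2.982]
ft_force: [0.1, 0.1, -0.7]
grip_width: 85.5
gripper_force: 0.0
w_orch2 pack (array([449.9, 108.7,  99.8,  35.2,   9.4]), 4417)
  cradle> 36 (array([448.6, 108. , 134.5,  45.6,   8.8]), 6667)
  cradle> 37 (array([448.6, 108. , 134.5,  45.5,   8.8]), 6658)
  cradle> 38 (array([448.6, 108. , 134.5,  45.4,   8.8]), 6579)
t 22.68 pos [450.6 109.9 192.4] rpy [ 1.7999e+02 -5.0000e-02 -1.7084e+02] grip 85.7 0.0 F [0.  0.5 0.4] 
 off [ 0.008  -0.0065  0.6072] ang [ 0.0001 -0.0011 -0.0009] rows 3.0
```

View pics/o_orch.png

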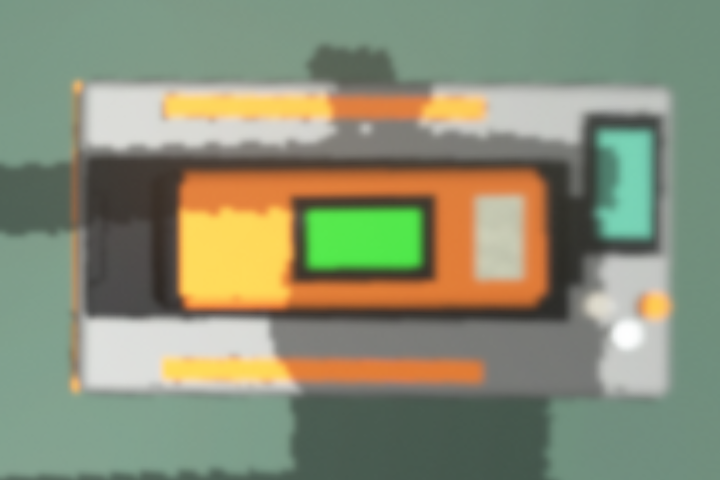

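Orange pack with green lamp (365,238 in the crop) on the charger with the orange band, as wanted. Descend, grip, lift.

```bash
python3 -m pendant '[{"angular":[0,0,0],"offset":[0.005,-0.006,0.15],"hand":0},{"angular":[0,0,0],"offset":[0.005,-0.006,0.35],"hand":0},{"angular":[0,0,0],"offset":[0.005,-0.006,0.5],"hand":0},{"angular":[0,0,0],"offset":[0.005,-0.006,0.58],"hand":0},{"angular":[0,0,0],"offset":[0.005,-0.006,0.605],"hand":0},{"angular":[0,0,0],"offset":[0.005,-0.006,0.605],"hand":0},{"angular":[0,0,0],"offset":[0.005,-0.006,0.605],"hand":0},{"angular":[0,0,0],"offset":[0.005,-0.006,0.605],"hand":0}]'
python3 - <<'E'
from h import *
plan(449.5,108.6,71.5,189.2)
E
```

```text
t: 23.35
tool_pos: [451.0, 108.6, 73.0]
ee_rot: [-3.142, 0.003, -2.981]
ft_force: [1.0, -0.3, -0.4]
grip_width: 85.2
gripper_force: 0.0
t 23.35 pos [451.  108.6  73. ] rpy [-1.8000e+02  1.5000e-01 -1.7079e+02] grip 85.2 0.0 F [ 1.  -0.3 -0.4] 
 off [0.0073 0.0013 0.0075] ang [-0.0001  0.0033  0.0003] rows 1.0
```

```bash
python3 -m pendant '[{"angular":[0,0,0],"offset":[0.006,0,0.004],"hand":0},{"angular":[0,0,0],"offset":[0.006,0,0.004],"hand":1},{"angular":[0,0,0],"offset":[0.006,0,0.004],"hand":1},{"angular":[0,0,0],"offset":[0.006,0,0.004],"hand":1},{"angular":[0,0,0],"offset":[0.006,0,0.004],"hand":1},{"angular":[0,0,0],"offset":[0.006,0,0.004],"hand":1},{"angular":[0,0,0],"offset":[0.006,0,0.004],"hand":1},{"angular":[0,0,0],"offset":[0.006,0,0.004],"hand":1},{"angular":[0,0,0],"offset":[0.006,0,0.004],"hand":1},{"angular":[0,0,0],"offset":[0.006,0,0.004],"hand":1}]'
python3 -m pendant '[{"angular":[0,0,0],"offset":[0,0,-0.06],"hand":1},{"angular":[0,0,0],"offset":[0,0,-0.15],"hand":1},{"angular":[0,0,0],"offset":[0,0,-0.3],"hand":1},{"angular":[0,0,0],"offset":[0,0,-0.35],"hand":1},{"angular":[0,0,0],"offset":[0,0,-0.35],"hand":1}]'
python3 - <<'E'
from h import *
plan(435,-121.5,120,182.5)
E
```

```text
t: 24.18
tool_pos: [448.8, 108.0, 71.7]
ee_rot: [-3.142, 0.001, -2.981]
ft_force: [-0.4, -0.1, 6.2]
grip_width: 33.5
gripper_force: 60.4
t: 24.6
tool_pos: [450.5, 108.3, 143.5]
ee_rot: [-3.141, 0.006, -2.981]
ft_force: [0.4, 0.1, -2.0]
grip_width: 33.5
gripper_force: 60.0
t 24.60 pos [450.5 108.3 143.5] rpy [-179.99    0.33 -170.8 ] grip 33.5 60.0 F [ 0.4  0.1 -2. ] 
 off [ 0.2608 -1.1217  0.1162] ang [0.0003 0.0073 0.149 ] rows 6.0
```

```bash
python3 -m pendant '[{"angular":[0,0,0.05],"offset":[0.04,-0.15,0],"hand":1},{"angular":[0,0,0.1],"offset":[0.08,-0.33,0],"hand":1},{"angular":[0,0,0.15],"offset":[0.12,-0.52,0],"hand":1},{"angular":[0,0,0.15],"offset":[0.17,-0.7,0],"hand":1},{"angular":[0,0,0.15],"offset":[0.21,-0.88,0.05],"hand":1},{"angular":[0,0,0.15],"offset":[0.24,-1,0.1],"hand":1},{"angular":[0,0,0.15],"offset":[0.24,-1,0.12],"hand":1},{"angular":[0,0,0.15],"offset":[0.24,-1,0.12],"hand":1}]'
python3 -m pendant '[{"angular":[0,0,0],"offset":[0.02,-0.06,0.05],"hand":1},{"angular":[0,0,0],"offset":[0.02,-0.12,0.05],"hand":1},{"angular":[0,0,0],"offset":[0.02,-0.12,0.05],"hand":1},{"angular":[0,0,0],"offset":[0.02,-0.12,0.05],"hand":1},{"angular":[0,0,0],"offset":[0.02,-0.12,0.05],"hand":1},{"angular":[0,0,0],"offset":[0.02,-0.12,0.05],"hand":1}]'
python3 - <<'E'
from h import *
plan(435,-121.5,48.5,182.5)
E
```

```text
t: 25.27
tool_pos: [431.3, -97.8, 115.2]
ee_rot: [3.14, -0.004, -3.103]
ft_force: [0.6, 0.1, -2.0]
grip_width: 33.9
gripper_force: 60.3
t: 25.77
tool_pos: [430.4, -120.6, 107.4]
ee_rot: [3.141, 0.0, -3.098]
ft_force: [-0.1, 0.5, -1.2]
grip_width: 33.3
gripper_force: 60.3
t 25.77 pos [ 430.4 -120.6  107.4] rpy [ 1.7999e+02  3.0000e-02 -1.7750e+02] grip 33.3 60.3 F [-0.1  0.5 -1.2] 
 off [-0.0228 -0.0057  0.2946] ang [ 0.0002  0.0006 -0.    ] rows 2.0
```

```bash
python3 -m pendant '[{"angular":[0,0,0],"offset":[-0.023,-0.005,0.08],"hand":1},{"angular":[0,0,0],"offset":[-0.023,-0.005,0.16],"hand":1},{"angular":[0,0,0],"offset":[-0.023,-0.005,0.23],"hand":1},{"angular":[0,0,0],"offset":[-0.023,-0.005,0.27],"hand":1},{"angular":[0,0,0],"offset":[-0.023,-0.005,0.294],"hand":1},{"angular":[0,0,0],"offset":[-0.023,-0.005,0.294],"hand":1},{"angular":[0,0,0],"offset":[-0.023,-0.005,0.294],"hand":1},{"angular":[0,0,0],"offset":[-0.023,-0.005,0.294],"hand":1}]'
python3 -m pendant '[{"angular":[0,0,0],"offset":[0,0,0.006],"hand":1},{"angular":[0,0,0],"offset":[0,0,0.01],"hand":1},{"angular":[0,0,0],"offset":[0,0,0.01],"hand":1}]'
python3 -m pendant '[{"angular":[0,0,0],"offset":[0,0,0.005],"hand":1},{"angular":[0,0,0],"offset":[0,0,0.005],"hand":1},{"angular":[0,0,0],"offset":[0,0,0.005],"hand":1}]'
```

```text
t: 26.43
tool_pos: [435.3, -122.2, 48.9]
ee_rot: [-3.141, 0.001, -3.099]
ft_force: [0.5, 0.1, -0.7]
grip_width: 33.5
gripper_force: 60.4
t: 26.68
tool_pos: [434.9, -122.2, 46.6]
ee_rot: [-3.141, 0.001, -3.099]
ft_force: [-0.6, -0.3, -1.4]
grip_width: 33.2
gripper_force: 60.4
t: 26.93
tool_pos: [435.0, -122.2, 45.7]
ee_rot: [-3.141, 0.001, -3.099]
ft_force: [-0.9, 0.8, 4.6]
grip_width: 33.4
gripper_force: 61.0
```

Contact. Release and lift.

```bash
python3 -m pendant '[{"angular":[0,0,0],"offset":[0,0,0],"hand":0},{"angular":[0,0,0],"offset":[0,0,0],"hand":0},{"angular":[0,0,0],"offset":[0,0,0],"hand":0},{"angular":[0,0,0],"offset":[0,0,0],"hand":0},{"angular":[0,0,0],"offset":[0,0,0],"hand":0},{"angular":[0,0,0],"offset":[0,0,0],"hand":0},{"angular":[0,0,0],"offset":[0,0,-0.2],"hand":0},{"angular":[0,0,0],"offset":[0,0,-0.4],"hand":0},{"angular":[0,0,0],"offset":[0,0,-0.6],"hand":0},{"angular":[0,0,0],"offset":[0,0,-0.75],"hand":0}]'; python3 -m pendant '[{"angular":[0,0,0],"offset":[0,0,0],"hand":0},{"angular":[0,0,0],"offset":[0,0,0],"hand":0},{"angular":[0,0,0],"offset":[0,0,0],"hand":0}]'
python3 - <<'E'
from h import *
p,W,T,D=snap('wrist','w_cork3'); measure('w_cork3',14,(435,-121))
plan(540,-371,205,175.5)
E
```

```text
t: 27.77
tool_pos: [435.3, -122.2, 198.0]
ee_rot: [-3.141, 0.002, -3.099]
ft_force: [1.4, 0.0, 0.2]
grip_width: 85.4
gripper_force: 0.0
t: 28.02
tool_pos: [434.0, -121.8, 194.8]
ee_rot: [3.141, -0.001, -3.099]
ft_force: [0.4, 0.5, 0.3]
grip_width: 85.4
gripper_force: 0.0
w_cork3 pack (array([ 435.9, -122.5,  100.5,   33.9,    2.3]), 3639)
  cradle> 10 (array([ 434.9, -121.6,  128.8,  117.1,    2.4]), 13546)
  cradle> 11 (array([ 434.9, -121.8,  128.8,  116.8,    2.4]), 13529)
  cradle> 12 (array([ 434.9, -121.5,  128.8,  115.9,    2.3]), 13298)
t 28.07 pos [ 433.5 -121.6  194. ] rpy [ 1.7993e+02 -1.5000e-01 -1.7755e+02] grip 85.2 0.0 F [-0.9 -0.2  0.6] 
 off [-0.4784 -1.2686 -0.0575] ang [ 0.0012 -0.0034  0.1545] rows 7.0
```

```bash
python3 -m pendant '[{"angular":[0,0,0],"offset":[-0.24,-0.64,-0.03],"hand":0},{"angular":[0,0,0],"offset":[-0.24,-0.64,-0.03],"hand":0},{"angular":[0,0,0],"offset":[-0.24,-0.64,-0.03],"hand":0},{"angular":[0,0,0],"offset":[-0.24,-0.64,-0.03],"hand":0}]'; python3 -m pendant '[{"angular":[0,0,0.155],"offset":[-0.24,-0.63,-0.03],"hand":0},{"angular":[0,0,0.155],"offset":[-0.24,-0.63,-0.03],"hand":0},{"angular":[0,0,0.155],"offset":[-0.24,-0.63,-0.03],"hand":0},{"angular":[0,0,0.155],"offset":[-0.24,-0.63,-0.03],"hand":0},{"angular":[0,0,0.155],"offset":[-0.24,-0.63,-0.03],"hand":0},{"angular":[0,0,0.155],"offset":[-0.24,-0.63,-0.03],"hand":0},{"angular":[0,0,0.155],"offset":[-0.24,-0.63,-0.03],"hand":0},{"angular":[0,0,0.155],"offset":[-0.24,-0.63,-0.03],"hand":0}]'
python3 - <<'E'
from h import *
p,W,T,D=snap('wrist','w_metal'); measure('w_metal',52,(540,-371))
c=ortho('w_metal',77,(540,-371),-4,(100,75),4)[0]; cv2.imwrite('pics/o_metal.png',c[:,:,::-1])
r=hull_rect(W,(540,-371),73,82)[0]
plan(r[0],r[1],84,r[4]%180)
E
```

```text
t: 28.4
tool_pos: [490.5, -253.0, 199.6]
ee_rot: [-3.139, 0.001, -3.101]
ft_force: [0.5, -0.5, -0.9]
grip_width: 85.3
gripper_force: 0.0
t: 29.07
tool_pos: [540.5, -369.7, 206.4]
ee_rot: [3.14, -0.002, 3.064]
ft_force: [-0.1, -0.9, -0.3]
grip_width: 85.5
gripper_force: 0.0
w_metal pack (array([ 541.3, -374.2,   99.9,   35.2,   -4.7]), 4339)
  cradle> 48 (array([ 545.2, -373.4,  135. ,   45.5,   -7.5]), 6511)
  cradle> 49 (array([ 545.2, -373.4,  135. ,   45.5,   -7.5]), 6505)
  cradle> 50 (array([ 545.2, -373.4,  135. ,   45.3,   -7.5]), 6415)
t 29.12 pos [ 540.8 -369.9  206.8] rpy [ 1.7993e+02 -9.0000e-02  1.7555e+02] grip 85.1 0.0 F [-0.5  0.5  0.3] 
 off [-0.0053 -0.0222  0.6142] ang [ 0.0016 -0.002   0.0055] rows 3.0
```

View pics/o_metal.png

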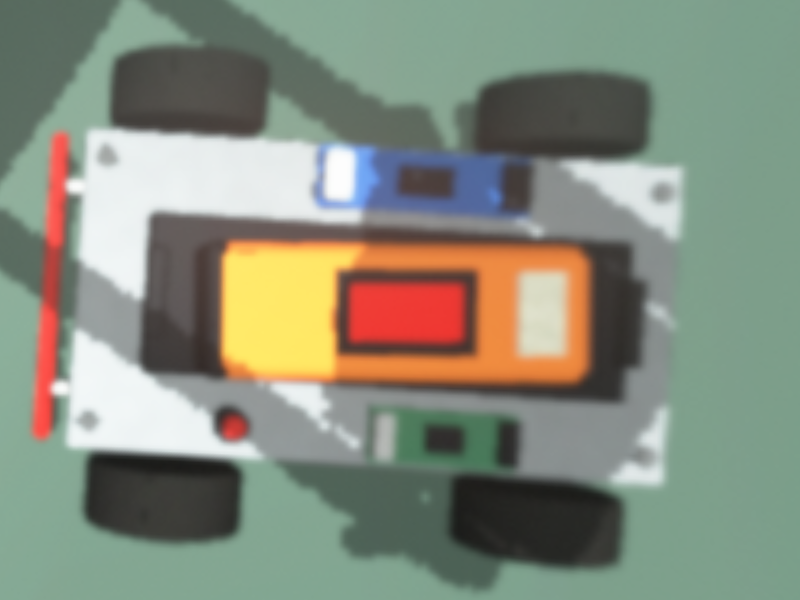

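Orange pack with red lamp (405,312) on the grey rover with the red bumper, as wanted. Cradle centre (545.2,-373.4) at -7.5°. Grasp the pack.

```bash
python3 -m pendant '[{"angular":[0,0,0.005],"offset":[-0.005,-0.022,0.15],"hand":0},{"angular":[0,0,0.005],"offset":[-0.005,-0.022,0.35],"hand":0},{"angular":[0,0,0.005],"offset":[-0.005,-0.022,0.5],"hand":0},{"angular":[0,0,0.005],"offset":[-0.005,-0.022,0.58],"hand":0},{"angular":[0,0,0.005],"offset":[-0.005,-0.022,0.61],"hand":0},{"angular":[0,0,0.005],"offset":[-0.005,-0.022,0.61],"hand":0},{"angular":[0,0,0.005],"offset":[-0.005,-0.022,0.61],"hand":0},{"angular":[0,0,0.005],"offset":[-0.005,-0.022,0.61],"hand":0}]'
python3 - <<'E'
from h import *
plan(541.3,-374.2,84,175.3)
E
```

```text
t: 29.78
tool_pos: [543.4, -376.7, 87.3]
ee_rot: [-3.14, 0.003, 3.059]
ft_force: [-0.6, 0.6, 1.2]
grip_width: 85.6
gripper_force: 0.0
t 29.78 pos [ 543.4 -376.7   87.3] rpy [-1.7989e+02  1.7000e-01  1.7528e+02] grip 85.6 0.0 F [-0.6  0.6  1.2] 
 off [0.0116 0.0118 0.0165] ang [-0.0025  0.0038 -0.0005] rows 1.0
```

```bash
python3 -m pendant '[{"angular":[0,0,0],"offset":[0.008,0.012,0.012],"hand":0},{"angular":[0,0,0],"offset":[0.008,0.012,0.012],"hand":0},{"angular":[0,0,0],"offset":[0.008,0.012,0.012],"hand":0}]'
python3 - <<'E'
from h import *
plan(541.3,-374.2,84,175.3)
E
```

```text
t: 30.03
tool_pos: [541.0, -373.7, 83.9]
ee_rot: [-3.141, 0.001, 3.059]
ft_force: [-0.0, 0.4, -0.2]
grip_width: 85.5
gripper_force: 0.0
t 30.03 pos [ 541.  -373.7   83.9] rpy [-1.7996e+02  6.0000e-02  1.7526e+02] grip 85.5 0.0 F [-0.   0.4 -0.2] 
 off [-0.0017 -0.0024 -0.0007] ang [-0.0009  0.0014 -0.0009] rows 1.0
```

```bash
python3 -m pendant '[{"angular":[0,0,0],"offset":[0,0,0],"hand":1},{"angular":[0,0,0],"offset":[0,0,0],"hand":1},{"angular":[0,0,0],"offset":[0,0,0],"hand":1},{"angular":[0,0,0],"offset":[0,0,0],"hand":1},{"angular":[0,0,0],"offset":[0,0,0],"hand":1},{"angular":[0,0,0],"offset":[0,0,0],"hand":1},{"angular":[0,0,0],"offset":[0,0,0],"hand":1},{"angular":[0,0,0],"offset":[0,0,0],"hand":1},{"angular":[0,0,0],"offset":[0,0,0],"hand":1}]'
python3 -m pendant '[{"angular":[0,0,0],"offset":[0,0,-0.06],"hand":1},{"angular":[0,0,0],"offset":[0,0,-0.15],"hand":1},{"angular":[0,0,0],"offset":[0,0,-0.3],"hand":1},{"angular":[0,0,0],"offset":[0,0,-0.4],"hand":1},{"angular":[0,0,0],"offset":[0,0,-0.4],"hand":1}]'
python3 - <<'E'
from h import *
plan(448.8,108.2,150,188.8)
E
```

```text
t: 30.78
tool_pos: [541.1, -373.9, 83.2]
ee_rot: [-3.141, 0.001, 3.059]
ft_force: [-0.2, 0.2, 3.4]
grip_width: 33.2
gripper_force: 61.9
t: 31.2
tool_pos: [543.0, -375.3, 168.1]
ee_rot: [-3.137, 0.007, 3.059]
ft_force: [0.6, -0.5, -0.6]
grip_width: 33.5
gripper_force: 61.4
t 31.20 pos [ 543.  -375.3  168.1] rpy [-179.73    0.4   175.26] grip 33.5 61.4 F [ 0.6 -0.5 -0.6] 
 off [0.6698 2.3709 0.0747] ang [-0.007   0.0081 -0.3009] rows 12.0
```

```bash
python3 -m pendant '[{"angular":[0,0,0],"offset":[0.05,0.16,0],"hand":1},{"angular":[0,0,0],"offset":[0.1,0.34,0],"hand":1},{"angular":[0,0,0],"offset":[0.15,0.53,0],"hand":1},{"angular":[0,0,0],"offset":[0.2,0.72,0],"hand":1},{"angular":[0,0,0],"offset":[0.25,0.9,0],"hand":1},{"angular":[0,0,0],"offset":[0.28,1,0],"hand":1}]'; python3 -m pendant '[{"angular":[0,0,-0.05],"offset":[0.05,0.18,0],"hand":1},{"angular":[0,0,-0.1],"offset":[0.1,0.36,0],"hand":1},{"angular":[0,0,-0.2],"offset":[0.15,0.54,0],"hand":1},{"angular":[0,0,-0.3],"offset":[0.2,0.72,0],"hand":1},{"angular":[0,0,-0.3],"offset":[0.25,0.9,0],"hand":1},{"angular":[0,0,-0.3],"offset":[0.28,1,0],"hand":1},{"angular":[0,0,-0.3],"offset":[0.28,1,0],"hand":1},{"angular":[0,0,-0.3],"offset":[0.28,1,0],"hand":1},{"angular":[0,0,-0.3],"offset":[0.28,1,0],"hand":1}]'
python3 - <<'E'
from h import *
plan(448.8,108.2,115,188.8)
E
```

```text
t: 31.7
tool_pos: [498.4, -165.3, 161.7]
ee_rot: [3.138, -0.005, 3.06]
ft_force: [-0.7, -0.6, -3.0]
grip_width: 33.7
gripper_force: 61.4
t: 32.45
tool_pos: [462.1, 34.0, 162.5]
ee_rot: [-3.141, -0.001, -2.988]
ft_force: [-0.2, 0.6, -2.1]
grip_width: 33.2
gripper_force: 61.3
t 32.45 pos [462.1  34.  162.5] rpy [-1.7997e+02 -4.0000e-02 -1.7120e+02] grip 33.2 61.3 F [-0.2  0.6 -2.1] 
 off [0.0085 0.3771 0.2375] ang [-0.0006 -0.001  -0.0001] rows 3.0
```

```bash
python3 -m pendant '[{"angular":[0,0,0],"offset":[0.004,0.13,0.05],"hand":1},{"angular":[0,0,0],"offset":[0.008,0.28,0.1],"hand":1},{"angular":[0,0,0],"offset":[0.008,0.377,0.17],"hand":1},{"angular":[0,0,0],"offset":[0.008,0.377,0.23],"hand":1},{"angular":[0,0,0],"offset":[0.008,0.377,0.237],"hand":1},{"angular":[0,0,0],"offset":[0.008,0.377,0.237],"hand":1},{"angular":[0,0,0],"offset":[0.008,0.377,0.237],"hand":1},{"angular":[0,0,0],"offset":[0.008,0.377,0.237],"hand":1}]'
python3 - <<'E'
from h import *
plan(448.8,108.2,74.5,188.8)
E
```

```text
t: 33.12
tool_pos: [450.3, 107.6, 116.1]
ee_rot: [-3.141, 0.001, -2.991]
ft_force: [-0.1, 0.3, -1.4]
grip_width: 33.7
gripper_force: 61.3
t 33.12 pos [450.3 107.6 116.1] rpy [-1.7999e+02  8.0000e-02 -1.7134e+02] grip 33.7 61.3 F [-0.1  0.3 -1.4] 
 off [0.0071 0.004  0.2079] ang [-0.0003  0.0017 -0.0032] rows 1.0
```

```bash
python3 -m pendant '[{"angular":[0,0,-0.003],"offset":[0.006,0.004,0.05],"hand":1},{"angular":[0,0,-0.003],"offset":[0.006,0.004,0.1],"hand":1},{"angular":[0,0,-0.003],"offset":[0.006,0.004,0.15],"hand":1},{"angular":[0,0,-0.003],"offset":[0.006,0.004,0.18],"hand":1},{"angular":[0,0,-0.003],"offset":[0.006,0.004,0.205],"hand":1},{"angular":[0,0,-0.003],"offset":[0.006,0.004,0.205],"hand":1},{"angular":[0,0,-0.003],"offset":[0.006,0.004,0.205],"hand":1},{"angular":[0,0,-0.003],"offset":[0.006,0.004,0.205],"hand":1}]'
python3 - <<'E'
from h import *
plan(448.8,108.2,71.2,188.8)
E
```

```text
t: 33.78
tool_pos: [448.5, 109.1, 74.9]
ee_rot: [-3.142, 0.001, -2.987]
ft_force: [0.8, 0.7, -2.1]
grip_width: 33.5
gripper_force: 61.3
t 33.78 pos [448.5 109.1  74.9] rpy [-1.8000e+02  6.0000e-02 -1.7112e+02] grip 33.5 61.3 F [ 0.8  0.7 -2.1] 
 off [-0.001  -0.0046  0.0187] ang [-0.      0.0013  0.0017] rows 1.0
```

```bash
python3 -m pendant '[{"angular":[0,0,0],"offset":[-0.001,-0.004,0.006],"hand":1},{"angular":[0,0,0],"offset":[-0.001,-0.004,0.012],"hand":1},{"angular":[0,0,0],"offset":[-0.001,-0.004,0.014],"hand":1},{"angular":[0,0,0],"offset":[-0.001,-0.004,0.014],"hand":1}]'; python3 -m pendant '[{"angular":[0,0,0],"offset":[0,0,0.005],"hand":1},{"angular":[0,0,0],"offset":[0,0,0.005],"hand":1},{"angular":[0,0,0],"offset":[0,0,0.005],"hand":1}]'
```

```text
t: 34.12
tool_pos: [448.2, 108.4, 71.7]
ee_rot: [-3.142, 0.0, -2.986]
ft_force: [-0.5, -0.8, -1.5]
grip_width: 33.7
gripper_force: 61.3
t: 34.37
tool_pos: [448.4, 108.4, 71.2]
ee_rot: [-3.142, 0.0, -2.986]
ft_force: [-1.6, -0.3, 4.5]
grip_width: 33.5
gripper_force: 62.0
```

```bash
python3 -m pendant '[{"angular":[0,0,0],"offset":[0,0,-0.001],"hand":0},{"angular":[0,0,0],"offset":[0,0,0],"hand":0},{"angular":[0,0,0],"offset":[0,0,0],"hand":0},{"angular":[0,0,0],"offset":[0,0,0],"hand":0},{"angular":[0,0,0],"offset":[0,0,0],"hand":0},{"angular":[0,0,0],"offset":[0,0,0],"hand":0},{"angular":[0,0,0],"offset":[0,0,-0.2],"hand":0},{"angular":[0,0,0],"offset":[0,0,-0.4],"hand":0},{"angular":[0,0,0],"offset":[0,0,-0.6],"hand":0},{"angular":[0,0,0],"offset":[0,0,-0.6],"hand":0}]'; python3 -m pendant '[{"angular":[0,0,0],"offset":[0,0,0],"hand":0},{"angular":[0,0,0],"offset":[0,0,0],"hand":0},{"angular":[0,0,0],"offset":[0,0,0],"hand":0}]'
python3 - <<'E'
from h import *
p,W,T,D=snap('wrist','w_pl3'); measure('w_pl3',40,(449,108))
plan(435.9,-122.5,180,182.3)
E
```

```text
t: 35.2
tool_pos: [453.1, 109.1, 197.6]
ee_rot: [-3.141, 0.014, -2.986]
ft_force: [1.6, -0.3, 0.2]
grip_width: 85.7
gripper_force: 0.0
t: 35.45
tool_pos: [446.9, 108.1, 189.5]
ee_rot: [3.142, -0.003, -2.986]
ft_force: [-0.4, 0.2, -0.5]
grip_width: 85.3
gripper_force: 0.0
w_pl3 pack (array([448.8, 108.1, 100.9,  34.9,   9.1]), 4551)
  cradle> 36 (array([448.4, 108.5, 133.4,  45.1,   8.5]), 6683)
  cradle> 37 (array([448.4, 108.5, 133.4,  45.1,   8.5]), 6683)
  cradle> 38 (array([448.4, 108.5, 133.4,  45.1,   8.5]), 6604)
t 35.50 pos [446.8 108.1 189.2] rpy [ 180.     -0.2  -171.11] grip 85.3 0.0 F [-0.1  0.2 -0.1] 
 off [ 0.2321 -1.1308  0.0469] ang [-0.0002 -0.0045  0.1464] rows 6.0
```

Excellent. Now the charged orange pack on the cork.

```bash
python3 -m pendant '[{"angular":[0,0,0.146],"offset":[0.2,-1,0.05],"hand":0},{"angular":[0,0,0.146],"offset":[0.2,-1,0.05],"hand":0},{"angular":[0,0,0.146],"offset":[0.2,-1,0.05],"hand":0},{"angular":[0,0,0.146],"offset":[0.2,-1,0.05],"hand":0},{"angular":[0,0,0.146],"offset":[0.2,-1,0.05],"hand":0},{"angular":[0,0,0.146],"offset":[0.2,-1,0.05],"hand":0},{"angular":[0,0,0.146],"offset":[0.2,-1,0.05],"hand":0},{"angular":[0,0,0.146],"offset":[0.2,-1,0.05],"hand":0}]'
python3 - <<'E'
from h import *
plan(435.9,-122.5,90,182.3)
E
```

```text
t: 36.17
tool_pos: [438.7, -95.1, 179.5]
ee_rot: [3.14, -0.003, -3.103]
ft_force: [-0.9, 0.4, -0.4]
grip_width: 85.1
gripper_force: 0.0
t 36.17 pos [438.7 -95.1 179.5] rpy [ 1.7990e+02 -1.7000e-01 -1.7777e+02] grip 85.1 0.0 F [-0.9  0.4 -0.4] 
 off [ 0.0178 -0.1372  0.4473] ang [ 0.0022 -0.0037 -0.0016] rows 3.0
```

```bash
python3 -m pendant '[{"angular":[0,0,0],"offset":[0.018,-0.137,0.1],"hand":0},{"angular":[0,0,0],"offset":[0.018,-0.137,0.3],"hand":0},{"angular":[0,0,0],"offset":[0.018,-0.137,0.447],"hand":0},{"angular":[0,0,0],"offset":[0.018,-0.137,0.447],"hand":0},{"angular":[0,0,0],"offset":[0.018,-0.137,0.447],"hand":0},{"angular":[0,0,0],"offset":[0.018,-0.137,0.447],"hand":0},{"angular":[0,0,0],"offset":[0.018,-0.137,0.447],"hand":0}]'
python3 - <<'E'
from h import *
plan(435.9,-122.5,46,182.3)
E
```

```text
t: 36.75
tool_pos: [438.6, -122.6, 92.9]
ee_rot: [-3.14, 0.003, -3.1]
ft_force: [-0.9, -0.4, 0.2]
grip_width: 85.7
gripper_force: 0.0
t 36.75 pos [ 438.6 -122.6   92.9] rpy [-1.7993e+02  1.7000e-01 -1.7759e+02] grip 85.7 0.0 F [-0.9 -0.4  0.2] 
 off [0.0143 0.0012 0.2342] ang [-0.0015  0.0037  0.0025] rows 2.0
```

```bash
python3 -m pendant '[{"angular":[0,0,0],"offset":[0.01,0,0.1],"hand":0},{"angular":[0,0,0],"offset":[0.01,0,0.18],"hand":0},{"angular":[0,0,0],"offset":[0.01,0,0.22],"hand":0},{"angular":[0,0,0],"offset":[0.01,0,0.225],"hand":0},{"angular":[0,0,0],"offset":[0.01,0,0.225],"hand":0},{"angular":[0,0,0],"offset":[0.01,0,0.225],"hand":0},{"angular":[0,0,0],"offset":[0.01,0,0.225],"hand":0}]'
python3 - <<'E'
from h import *
plan(435.9,-122.5,46,182.3)
E
```

```text
t: 37.33
tool_pos: [436.0, -123.3, 47.3]
ee_rot: [-3.141, 0.002, -3.101]
ft_force: [0.5, -0.2, -0.1]
grip_width: 85.5
gripper_force: 0.0
t 37.33 pos [ 436.  -123.3   47.3] rpy [-1.7995e+02  1.1000e-01 -1.7768e+02] grip 85.5 0.0 F [ 0.5 -0.2 -0.1] 
 off [0.0004 0.0042 0.0063] ang [-0.0011  0.0025  0.0004] rows 1.0
```

```bash
python3 -m pendant '[{"angular":[0,0,0],"offset":[0,0.003,0.003],"hand":0},{"angular":[0,0,0],"offset":[0,0.003,0.003],"hand":1},{"angular":[0,0,0],"offset":[0,0.003,0.003],"hand":1},{"angular":[0,0,0],"offset":[0,0.003,0.003],"hand":1},{"angular":[0,0,0],"offset":[0,0.003,0.003],"hand":1},{"angular":[0,0,0],"offset":[0,0.003,0.003],"hand":1},{"angular":[0,0,0],"offset":[0,0.003,0.003],"hand":1},{"angular":[0,0,0],"offset":[0,0.003,0.003],"hand":1},{"angular":[0,0,0],"offset":[0,0.003,0.003],"hand":1},{"angular":[0,0,0],"offset":[0,0.003,0.003],"hand":1}]'
python3 -m pendant '[{"angular":[0,0,0],"offset":[0,0,-0.06],"hand":1},{"angular":[0,0,0],"offset":[0,0,-0.15],"hand":1},{"angular":[0,0,0],"offset":[0,0,-0.3],"hand":1},{"angular":[0,0,0],"offset":[0,0,-0.46],"hand":1},{"angular":[0,0,0],"offset":[0,0,-0.55],"hand":1},{"angular":[0,0,0],"offset":[0,0,-0.55],"hand":1}]'
python3 - <<'E'
from h import *
plan(545,-373.6,150,172.5)
E
```

```text
t: 38.17
tool_pos: [435.2, -122.5, 46.0]
ee_rot: [-3.141, 0.0, -3.101]
ft_force: [-0.4, -0.3, 5.4]
grip_width: 33.6
gripper_force: 60.1
t: 38.67
tool_pos: [437.6, -123.4, 159.2]
ee_rot: [-3.138, 0.007, -3.101]
ft_force: [1.1, -0.9, -1.3]
grip_width: 33.4
gripper_force: 60.2
t 38.67 pos [ 437.6 -123.4  159.2] rpy [-179.82    0.41 -177.68] grip 33.4 60.2 F [ 1.1 -0.9 -1.3] 
 off [-0.4852 -1.2718  0.0537] ang [-0.0032  0.0095  0.2183] rows 7.0
```

```bash
python3 -m pendant '[{"angular":[0,0,0],"offset":[-0.06,-0.15,0],"hand":1},{"angular":[0,0,0.05],"offset":[-0.12,-0.31,0],"hand":1},{"angular":[0,0,0.1],"offset":[-0.19,-0.49,0],"hand":1},{"angular":[0,0,0.15],"offset":[-0.26,-0.67,0],"hand":1},{"angular":[0,0,0.218],"offset":[-0.32,-0.85,0],"hand":1},{"angular":[0,0,0.218],"offset":[-0.38,-1,0],"hand":1},{"angular":[0,0,0.218],"offset":[-0.38,-1,0],"hand":1},{"angular":[0,0,0.218],"offset":[-0.38,-1,0],"hand":1},{"angular":[0,0,0.218],"offset":[-0.38,-1,0],"hand":1}]'
python3 - <<'E'
from h import *
plan(544.6,-373.4,127,172.5)
E
```

```text
t: 39.42
tool_pos: [517.8, -318.3, 153.8]
ee_rot: [3.139, -0.004, 3.01]
ft_force: [-0.3, 0.2, -1.9]
grip_width: 33.5
gripper_force: 60.3
t 39.42 pos [ 517.8 -318.3  153.8] rpy [179.86  -0.21 172.47] grip 33.5 60.3 F [-0.3  0.2 -1.9] 
 off [-0.1695 -0.2561  0.1326] ang [ 0.003  -0.0047 -0.0006] rows 2.0
```

```bash
python3 -m pendant '[{"angular":[0,0,0],"offset":[-0.08,-0.12,0.03],"hand":1},{"angular":[0,0,0],"offset":[-0.17,-0.25,0.08],"hand":1},{"angular":[0,0,0],"offset":[-0.17,-0.256,0.13],"hand":1},{"angular":[0,0,0],"offset":[-0.17,-0.256,0.13],"hand":1},{"angular":[0,0,0],"offset":[-0.17,-0.256,0.13],"hand":1},{"angular":[0,0,0],"offset":[-0.17,-0.256,0.13],"hand":1},{"angular":[0,0,0],"offset":[-0.17,-0.256,0.13],"hand":1},{"angular":[0,0,0],"offset":[-0.17,-0.256,0.13],"hand":1}]'
python3 - <<'E'
from h import *
plan(544.6,-373.4,87.5,172.5)
E
```

```text
t: 40.08
tool_pos: [546.1, -373.5, 130.5]
ee_rot: [-3.141, 0.001, 3.012]
ft_force: [0.6, 0.4, -1.0]
grip_width: 33.6
gripper_force: 60.4
t 40.08 pos [ 546.1 -373.5  130.5] rpy [-1.7999e+02  3.0000e-02  1.7256e+02] grip 33.6 60.4 F [ 0.6  0.4 -1. ] 
 off [ 0.0076 -0.0007  0.2152] ang [-0.0002  0.0007  0.0013] rows 2.0
```

```bash
python3 -m pendant '[{"angular":[0,0,0],"offset":[0.006,0,0.05],"hand":1},{"angular":[0,0,0],"offset":[0.006,0,0.1],"hand":1},{"angular":[0,0,0],"offset":[0.006,0,0.15],"hand":1},{"angular":[0,0,0],"offset":[0.006,0,0.19],"hand":1},{"angular":[0,0,0],"offset":[0.006,0,0.21],"hand":1},{"angular":[0,0,0],"offset":[0.006,0,0.21],"hand":1},{"angular":[0,0,0],"offset":[0.006,0,0.21],"hand":1},{"angular":[0,0,0],"offset":[0.006,0,0.21],"hand":1}]'
python3 - <<'E'
from h import *
plan(544.6,-373.4,84,172.5)
E
```

```text
t: 40.75
tool_pos: [545.3, -374.5, 87.8]
ee_rot: [-3.141, 0.0, 3.011]
ft_force: [0.3, -0.4, -0.7]
grip_width: 33.2
gripper_force: 60.4
t 40.75 pos [ 545.3 -374.5   87.8] rpy [-1.7999e+02  2.0000e-02  1.7250e+02] grip 33.2 60.4 F [ 0.3 -0.4 -0.7] 
 off [0.0041 0.005  0.0191] ang [-0.0003  0.0005  0.0001] rows 1.0
```

```bash
python3 -m pendant '[{"angular":[0,0,0],"offset":[0.002,0.005,0.006],"hand":1},{"angular":[0,0,0],"offset":[0.002,0.005,0.012],"hand":1},{"angular":[0,0,0],"offset":[0.002,0.005,0.014],"hand":1},{"angular":[0,0,0],"offset":[0.002,0.005,0.014],"hand":1}]'; python3 -m pendant '[{"angular":[0,0,0],"offset":[0,0,0.005],"hand":1},{"angular":[0,0,0],"offset":[0,0,0.005],"hand":1},{"angular":[0,0,0],"offset":[0,0,0.005],"hand":1}]'
```

```text
t: 41.08
tool_pos: [544.7, -373.2, 85.0]
ee_rot: [-3.142, 0.0, 3.011]
ft_force: [0.0, -0.7, -1.3]
grip_width: 33.6
gripper_force: 60.4
t: 41.33
tool_pos: [544.9, -373.3, 84.1]
ee_rot: [-3.141, 0.0, 3.011]
ft_force: [1.0, 0.3, -0.5]
grip_width: 33.7
gripper_force: 60.5
```

```bash
python3 -m pendant '[{"angular":[0,0,0],"offset":[0,0,0.003],"hand":1},{"angular":[0,0,0],"offset":[0,0,0.003],"hand":1},{"angular":[0,0,0],"offset":[0,0,0.003],"hand":1}]'
```

```text
t: 41.58
tool_pos: [544.9, -373.3, 84.1]
ee_rot: [-3.141, 0.001, 3.011]
ft_force: [-1.2, 0.7, 4.7]
grip_width: 33.9
gripper_force: 61.1
```

```bash
python3 -m pendant '[{"angular":[0,0,0],"offset":[0,0,-0.001],"hand":0},{"angular":[0,0,0],"offset":[0,0,0],"hand":0},{"angular":[0,0,0],"offset":[0,0,0],"hand":0},{"angular":[0,0,0],"offset":[0,0,0],"hand":0},{"angular":[0,0,0],"offset":[0,0,0],"hand":0},{"angular":[0,0,0],"offset":[0,0,0],"hand":0},{"angular":[0,0,0],"offset":[0,0,-0.15],"hand":0},{"angular":[0,0,0],"offset":[0,0,-0.35],"hand":0},{"angular":[0,0,0],"offset":[0,0,-0.55],"hand":0},{"angular":[0,0,0],"offset":[0,0,-0.55],"hand":0}]'; python3 -m pendant '[{"angular":[0,0,0],"offset":[0,0,0],"hand":0},{"angular":[0,0,0],"offset":[0,0,0],"hand":0},{"angular":[0,0,0],"offset":[0,0,0],"hand":0}]'
python3 - <<'E'
from h import *
p,W,T,D=snap('wrist','w_pl4'); measure('w_pl4',52,(545,-373.4))
p,W,T,D=snap('top','top9')
cv2.imwrite('pics/top9c.png',cv2.resize(p[130:300,140:500],(792,374))[:,:,::-1])
E
```

```text
t: 42.42
tool_pos: [548.9, -376.3, 202.4]
ee_rot: [-3.134, 0.014, 3.011]
ft_force: [1.0, -1.3, 1.3]
grip_width: 85.3
gripper_force: 0.0
t: 42.67
tool_pos: [543.7, -372.4, 191.7]
ee_rot: [3.14, -0.003, 3.011]
ft_force: [0.1, -0.2, -0.1]
grip_width: 85.4
gripper_force: 0.0
w_pl4 pack (array([ 545. , -373.8,   99.5,   35.1,   -7.6]), 4806)
  cradle> 48 (array([ 544.8, -373.4,  133.8,   45.8,   -7.9]), 7204)
  cradle> 49 (array([ 544.8, -373.4,  133.8,   45.6,   -8.1]), 7200)
  cradle> 50 (array([ 544.8, -373.4,  133.8,   45.6,   -8. ]), 7123)
```

View pics/top9c.png

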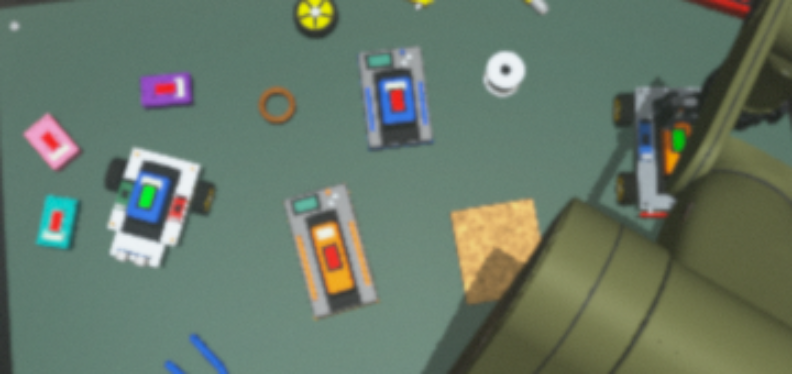

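All four packs lie lamp up in their cradles: green in both rovers, red on both chargers. I'll check the gaps to the end stops numerically before handing in.

```bash
python3 - <<'E'
from h import *
for n,c,zc,a in (('w_pl1b',(652,-5.5),40,-.6),('w_pl2',(558.9,343.2),52,-22.2),('w_pl3',(448.8,108.1),40,8.8),('w_pl4',(545,-373.8),52,-7.8)):
    W=np.load(f'pics/{n}.npz')['W']; a=np.radians(a); d=W[...,:2]-np.array(c)
    u=d@[np.cos(a),np.sin(a)]; v=d@[-np.sin(a),np.cos(a)]
    m=(abs(v)<10)&(abs(u)<85)&(W[...,2]>zc+5.5)&(W[...,2]<zc+9)&(abs(u)>38)
    for s in (1,-1):
        k=m&(u*s>0); k&=abs(u)>(54 if zc and n in('w_pl3','w_pl4') else 40); print(n,s,k.sum(),np.percentile(u[k],[5,50,95]).round(1))
E
```

```text
w_pl1b 1 103 [47.6 50.  52.4]
w_pl1b -1 126 [-51.6 -49.2 -47.4]
w_pl2 1 100 [46.  48.2 50.6]
w_pl2 -1 222 [-83.5 -75.4 -48.9]
w_pl3 1 70 [62.  63.7 65.3]
w_pl3 -1 127 [-66.9 -64.4 -62.7]
w_pl4 1 90 [61.3 63.5 65.6]
w_pl4 -1 142 [-66.4 -64.6 -62.2]
```

Packs are centred within about 1 mm lengthwise. Hand in.

```bash
python3 -c "
from station import manip
print(manip.close_job())"
```

```text
the job is handed in; nothing more can be done
None
```

I swapped both rovers' batteries and handed the job in at about 43 s: the charged packs are in the rovers and the flat packs on their chargers, all lamp up and within about 1.5 mm of their cradle centres by the wrist camera.

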